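# Pack the blocks and nested cups into the toy tray

### The job

Tidy the block set back into its bamboo tray: fit all the wooden blocks in side by side, each lying flat on the tray's floor with nothing on top of another block or on the rim, and nest the white cups into one stack standing upright in the tray among them. It all just fits. Leave the other things on the bench where they are.

Things in the scene. Friction and masses are not known exactly. Their poses are not given: they have to be found in the camera images.
- tray: low open honey-coloured bamboo tray standing loose on the bench (about 0.7 kg), outside 146 mm (its x) by 204 mm (its y), 30 mm high; inside 130 mm (its x) by 188 mm (its y) with walls 8 mm thick and a floor 8 mm thick. Origin at the centre of its underside, on the bench top; z up. It need not stay where it is
- block_square_c (a point): square wooden block in worn purple paint, 56 x 56 mm and 40 mm tall. The point is the block's centre, 20 mm above its underside; z up. It may be absent
- block_plank_c (a point): long narrow plain wooden block, 118 mm along its x, 28 mm along its y, 40 mm tall. The point is the block's centre, 20 mm above its underside; z up. It may be absent
- block_brick_a_c (a point): plain wooden brick, 58 mm along its x, 36 mm along its y, 40 mm tall; a twin of brick b. The point is the block's centre, 20 mm above its underside; z up. It may be absent
- block_brick_b_c (a point): plain wooden brick, 58 mm along its x, 36 mm along its y, 40 mm tall; a twin of brick a. The point is the block's centre, 20 mm above its underside; z up. It may be absent
- block_small_c (a point): small plain wooden block, 40 mm along its x, 38 mm along its y, 40 mm tall. The point is the block's centre, 20 mm above its underside; z up. It may be absent
- block_long_c (a point): plain wooden block, 78 mm along its x, 40 mm along its y, 40 mm tall; when it is there, it starts lying askew inside the tray. The point is the block's centre, 20 mm above its underside; z up. It may be absent
- cup_a_c (a point): white plastic stacking cup, mouth up, one of up to three alike: 66 mm tall; a body tapering from 35 mm diameter at the foot to 52 mm at 44 mm up, then a straight rim band of 64 mm outside and 57 mm inside diameter over the top 22 mm. Put in another cup, it sinks 44 mm until its band rests on the other's rim, so it stands 22 mm higher than that one, with about 1.5 mm play all round. The point is on its axis, 33 mm above its foot; z up. It may be absent
- cup_b_c (a point): white plastic stacking cup, mouth up, one of up to three alike: 66 mm tall; a body tapering from 35 mm diameter at the foot to 52 mm at 44 mm up, then a straight rim band of 64 mm outside and 57 mm inside diameter over the top 22 mm. Put in another cup, it sinks 44 mm until its band rests on the other's rim, so it stands 22 mm higher than that one, with about 1.5 mm play all round. The point is on its axis, 33 mm above its foot; z up. It may be absent
- cup_c_c (a point): white plastic stacking cup, mouth up, one of up to three alike: 66 mm tall; a body tapering from 35 mm diameter at the foot to 52 mm at 44 mm up, then a straight rim band of 64 mm outside and 57 mm inside diameter over the top 22 mm. Put in another cup, it sinks 44 mm until its band rests on the other's rim, so it stands 22 mm higher than that one, with about 1.5 mm play all round. The point is on its axis, 33 mm above its foot; z up. It may be absent
- fish: flat wooden toy fish, about 110 x 40 mm, 22 mm thick; not to be moved. Origin at the middle of its underside
- saucer: white ceramic saucer, 116 mm diameter, 17 mm high; not to be moved. Origin at the centre of its underside
- toy_van: wooden toy van, 110 mm long, 67 mm high; not to be moved. Origin under its middle
- flower_pot: small terracotta pot with a plant, 96 mm diameter, 145 mm high; not to be moved. Origin at the centre of its underside
Not all that is in view belongs to the job. Leave any black or green look-alike of the part that bears block_small_c alone.

How it is judged (in metres and radians):
At the end, for the whole second after the job is handed in: Every block present is inside the tray and flat on its floor (its centre no more than 3.5 mm above where it is when flat on the floor), all cups present stand upright (within 7 degrees) and nested on one axis (within 8 mm) in the tray, the lowest on the floor, and all is at rest (x of block_square_c in the frame of tray between -0.053 and 0.053 m and y of block_square_c in the frame of tray between -0.082 and 0.082 m and z of each of block_square_c, block_plank_c, block_brick_a_c, block_brick_b_c, block_small_c, block_long_c in the frame of tray below 0.0315 m and linear speed of each of block_square, block_plank, block_brick_a, block_brick_b, block_small, block_long, cup_a, cup_b, cup_c below 0.02 m/s and x of block_plank_c in the frame of tray between -0.053 and 0.053 m and y of block_plank_c in the frame of tray between -0.082 and 0.082 m and x of block_brick_a_c in the frame of tray between -0.053 and 0.053 m and y of block_brick_a_c in the frame of tray between -0.082 and 0.082 m and x of block_brick_b_c in the frame of tray between -0.053 and 0.053 m and y of block_brick_b_c in the frame of tray between -0.082 and 0.082 m and x of block_small_c in the frame of tray between -0.053 and 0.053 m and y of block_small_c in the frame of tray between -0.082 and 0.082 m and x of block_long_c in the frame of tray between -0.053 and 0.053 m and y of block_long_c in the frame of tray between -0.082 and 0.082 m and x of cup_a_c in the frame of tray between -0.053 and 0.053 m and y of cup_a_c in the frame of tray between -0.082 and 0.082 m and z of each of cup_a_c, cup_b_c, cup_c_c in the frame of tray below 0.09 m and angle between each of cup_a_c, cup_b_c, cup_c_c's own z axis and vertical below 0.12 rad and x of cup_b_c in the frame of tray between -0.053 and 0.053 m and y of cup_b_c in the frame of tray between -0.082 and 0.082 m and x of cup_c_c in the frame of tray between -0.053 and 0.053 m and y of cup_c_c in the frame of tray between -0.082 and 0.082 m and horizontal distance between cup_a_c and cup_b_c below 0.008 m and distance between cup_a_c and cup_b_c below 0.049 m and horizontal distance between each of cup_a_c, cup_b_c and cup_c_c below 0.008 m and distance between each of cup_a_c, cup_b_c and cup_c_c below 0.049 m); the robot touches nothing.
It fails at once if the fish, saucer, van or flower pot is pushed more than 5 cm (distance of any of fish, saucer, toy_van, flower_pot from where it was at the start of the episode above 0.05 m).
Of block_square, block_plank, block_brick_a, block_brick_b, block_small, block_long only 5 to 6 are there at a start; the rules pass over those that are not, and their reading is None.
Of cup_a, cup_b, cup_c only 2 to 3 are there at a start; the rules pass over those that are not, and their reading is None.
At some moment in a run one of tray may be knocked a few centimetres aside while the robot is not near it.
Once in a run the grip may slacken for a moment while it holds something.
It also fails if it takes over 210 s, if anything falls off the work surface, if the arm or the gripper's body presses on something with over 40 N, if the wrist force passes 120 N, or if a joint passes its speed limit or range.

### The arm

A 6-joint arm with a two-finger parallel gripper is mounted at the origin on the work surface. World frame = base frame: x ahead of the robot, y to its left, z up, the work surface at z = 0. Lengths are in mm, angles in rad, forces in N, time in s.
With the tool pointing down it reaches from about 350 to 975 mm from the base axis. Payload 7.1 kg.
Tool frame: the origin (TCP) lies at the very end of the fingers, on their centre line; the grasp point (between the pads) lies tcp_to_grasp behind it (tcp_to_grasp is the distance from the TCP to the grasp point, in mm); z points along the fingers, x is the direction in which the jaws open and shut, and the axes are right-handed (so a half turn about z gives the same grasp; the last joint's range is limited). The gripper opens to 88 mm and grips with 3 to 60 N. Pads are 20 mm wide; open, the fingers measure 115 mm over their backs; the gripper's body (75 mm by 178 mm) begins 61 mm behind the grasp point.
Start: joints at [-1.27, 0.423, 1.63, -0, 1.089, -0.019], TCP at [196.503, -593.289, 222.675] pointing down, gripper open.
Joint ranges: [-3, 3], [-0.9, 2.11], [0.09, 2.58], [-1.31, 4.45], [0.11, 2.69], [-2.54, 2.54]. Speed limits (rad/s): [2.39, 2.39, 3.01, 3.14, 3.14, 3.14].

### API

Orientations are given as a rotation vector (axis times angle).
In Python, from workcell import get_obs, get_image, close_job, recognise, mark_of, tcp_to_grasp gives the robot as it stands. The module is installed in compiled form; this text tells all that it offers.
- The arm moves only by the tool move_arm, never from a script. Its argument "motion" is a list of rows, each a list of 7 numbers: the shift along the world's x, y, z in mm, then the turn, a rotation vector about the world's x, y, z in rad, then the finger opening in mm, from 0 to 87.8. A call has 1 to 5 rows; each row is the pose to reach, as a shift and turn from the pose commanded when the call began; what a row does not reach only later rows make up. A row lasts 1/12 s, in which the tool goes at most 41.7 mm and 7.16 degrees, less where a joint would pass 70% of its speed; a pose out of reach is approached as far as the arm can. A call with a gripper value outside its range is refused whole. The fingers move at their own pace and stop on an object; the grip force is fixed at half the most. Time passes only in rows, so rows that repeat a pose let the fingers close. It gives the time, the measured TCP pose, the force and the opening at its end, in the units of the state.
- get_obs(): the state, without advancing time (a new reading comes with each control period).
- get_image(name): name is "side" or "top"; returns a dict with "color" (400x640x3 uint8, red, green, blue), "mtx" (3x3 intrinsics, pixels), "k1" (the pictures are not rectified: a ray, as slopes to the right and down, at radius r is drawn at 1 + k1 r^2 times it, then the intrinsics apply), "camera_from_world" (4x4, takes a point from world to camera coordinates). Camera axes: x right, y up, looking along -z (the intrinsics and any distortion apply to the point x, -y, -z); pixel columns grow to the right and rows downward; lengths in mm; the calibration is good to about 2 mm. A picture is of the moment at which its call begins. There is no depth.
- close_job(): hands the job in, once; it reports no verdict.
Trained networks look in a picture, given as the dict that the camera call returned (one of the last four; its "shot" number tells which), for a name from the list of things; names that differ only in an ending like _2 or _b are one class to them, and where a whole thing is asked for, a point or a joint stands for the part that bears it (a point fixed in the world has none). Each returns a list of dicts, best first, with "p" (0 to 1); they miss things now and then, are a little off and sometimes report something else, mostly with a low value. They report only what shows in the picture. A call takes as long as a camera call. They do not tell look-alikes from the thing itself.
- recognise(picture, label): "bbox" ([centre column, centre row, width, height] in pixels, round what is visible of it).
- mark_of(picture, label): "location" ([row, column] in pixels: a listed point, or the origin of a listed thing).
The state is a dict: "t": time; "qpos": joint angles; "qvel": joint speeds; "joint_torque": joint torques, N m; "ee_pos": TCP position; "orientation": TCP orientation; "ft_force": force on the tool from outside, world axes, zero at the start; "moment": the same for the moment, N m; "width": finger opening in mm.
Only numpy, scipy, OpenCV 4.12 (cv2) and the standard library are available. Lean on these libraries where they do the work, as an engineer would, in place of code of your own. Each camera call takes 0.05 s, during which the arm holds its last target. There are 200 camera calls.

## Working session

There is one attempt and no reset: what is moved stays moved. The work goes in short steps, Python scripts to look and compute and a tool call to move; the robot and the scene stay as the last step left them, time stands still between calls to the robot, and variables do not carry over. Pictures are saved under pics/ and viewed, about 12 in all and at most 16, crops included, and the job is handed in when it is done.

Besides the shell and the picture viewer there is one more tool, called after "Call:" by a JSON object that holds its "method" and its "body". move_arm: Moves the arm, as the interface text tells. Its arguments: {"type":"object","properties":{"motion":{"type":"array"}},"required":["motion"]}

```bash
mkdir -p pics; python3 - <<'E'
from workcell import *
import cv2
print(get_obs(), tcp_to_grasp)
for n in("top","side"):
    p=get_image(n); cv2.imwrite(f"pics/{n}0.png",p["color"][:,:,::-1])
    print(n,p["mtx"],p["k1"],p["camera_from_world"],p["shot"])
    for l in ["tray","block_square_c","block_plank_c","block_brick_a_c","block_small_c","block_long_c","cup_a_c"]:
        print(l,[(d["location"],round(d["p"],2)) for d in mark_of(p,l)])
E
```

```text
{'t': 0.0, 'qpos': array([-1.26996358e+00,  4.23839304e-01,  1.63070543e+00, -2.54467796e-05,
        1.08858568e+00, -1.89822382e-02]), 'qvel': array([ 0.00126743, -0.00068904, -0.00021984, -0.00132452, -0.00124042,
       -0.00086315]), 'joint_torque': array([ 5.47885393e-04, -5.44625437e+01, -2.73663479e+01,  6.44727540e-02,
        2.27408926e-02, -1.35803721e-04]), 'ee_pos': array([ 196.35536582, -592.7598916 ,  221.89659179]), 'orientation': array([-2.54608959e+00,  1.83884139e+00,  1.95170321e-03]), 'ft_force': array([ 0.1658525 , -0.11679044,  0.20247036]), 'moment': array([-0.04185453,  0.02167461,  0.01472049]), 'width': 87.31526709835931} 18.700000000000003
top [[480.58208277   0.         318.36181526]
 [  0.         480.58208277 194.31615256]
 [  0.           0.           1.        ]] 0.030893255119657553 [[-2.66780499e-02 -9.99610422e-01 -8.20283980e-03  4.62546887e+01]
 [ 9.97483240e-01 -2.71587327e-02  6.54949532e-02 -5.55775503e+02]
 [-6.56922166e-02 -6.43491760e-03  9.97819184e-01 -1.33203545e+03]
 [ 0.00000000e+00  0.00000000e+00  0.00000000e+00  1.00000000e+00]] 1

[... 530 characters left out ...]
44 [[-8.21015879e-01 -5.70889471e-01 -4.25891323e-03  4.69353066e+02]
 [ 3.98151354e-01 -5.77909730e-01  7.12387425e-01 -2.08980311e+02]
 [-4.09155748e-01  5.83185696e-01  7.01773480e-01 -1.05482316e+03]
 [ 0.00000000e+00  0.00000000e+00  0.00000000e+00  1.00000000e+00]] 2
tray [([197.4, 333.7], 0.95)]
block_square_c [([300.0, 273.6], 0.84)]
block_plank_c [([119.7, 384.1], 0.85), ([186.2, 240.1], 0.48), ([260.9, 307.6], 0.26)]
block_brick_a_c [([133.9, 415.3], 0.73)]
block_small_c [([264.7, 202.3], 0.91), ([309.1, 195.4], 0.85), ([324.8, 228.8], 0.78), ([273.4, 227.8], 0.76), ([271.6, 350.4], 0.68), ([197.8, 330.1], 0.46)]
block_long_c [([185.2, 331.4], 0.6)]
cup_a_c [([263.4, 306.0], 0.82)]
```

```bash
python3 - <<'E'
import cv2
a=cv2.imread("pics/top0.png");cv2.imwrite("pics/top0c.png",cv2.resize(a[90:330,110:510],(800,480),interpolation=cv2.INTER_CUBIC))
E
```

```text
(no output)
```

View pics/top0.png

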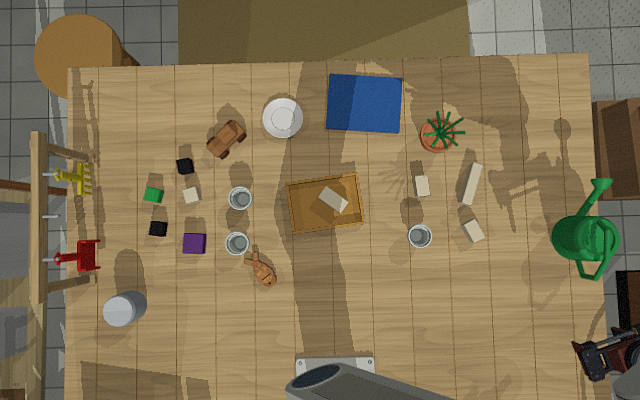

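View pics/side0.png

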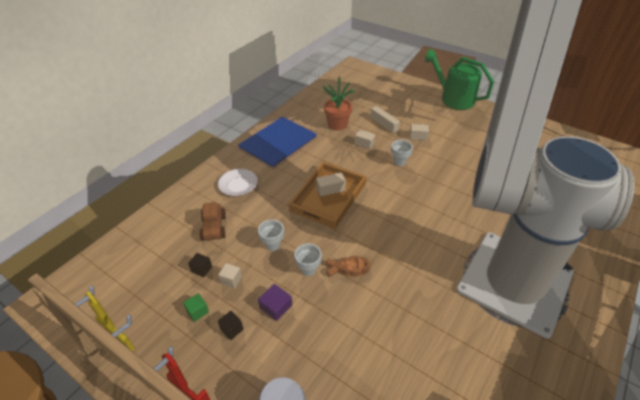

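The top view shows all six blocks: purple at (194,243), small at (192,195), long at (333,200) in the tray, bricks at (421,186) and (473,231), and the plank at (471,184). It also shows three cups at (240,198), (237,244) and (420,236). The black and green cubes are look-alikes, so I'll leave them. Next I'll localise by segmentation.

```bash
cat > h.py <<'E'
import numpy as np, cv2
from workcell import *
def cam(p):
    K=p["mtx"]; T=p["camera_from_world"]; D=np.diag([1,-1,-1.]); R=D@T[:3,:3]; t=D@T[:3,3]
    return K,np.array([p["k1"],0,0,0,0.]),R,t
def proj(p,P):
    K,d,R,t=cam(p); return cv2.projectPoints(np.float64(P).reshape(-1,1,3),cv2.Rodrigues(R)[0],t,K,d)[0][:,0]
def back(p,uv,z):
    K,d,R,t=cam(p); n=cv2.undistortPoints(np.float64(uv).reshape(-1,1,2),K,d)[:,0]
    r=np.c_[n,np.ones(len(n))]@R; c=-R.T@t
    return (c+r*((z-c[2])/r[:,2])[:,None])[:,:2]
def shot(n="top",f=None):
    p=get_image(n)
    if f: cv2.imwrite(f"pics/{f}.png",p["color"][:,:,::-1])
    return p
def mask(p,kind):
    im=cv2.GaussianBlur(cv2.resize(p["color"],None,fx=4,fy=4,interpolation=cv2.INTER_CUBIC),(0,0),1.5).astype(int)
    r,g,b=im[...,0],im[...,1],im[...,2]
    if kind=="purple": return (b-g>25)&(r>g+5)
    if kind=="pale": return (b>r*0.72)&(r>g+4)&(r>135)
def rect(p,xy,kind,z=40,rad=22,dbg=None):
    """top face rectangle near world xy: centre, sides (long first), yaw deg of long side"""
    m=mask(p,kind).astype(np.uint8); u=proj(p,[[*xy,z]])[0]*4+1.5
    n,L,S,C=cv2.connectedComponentsWithStats(m)
    ok=[i for i in range(1,n) if S[i,4]>250 and np.hypot(*(C[i]-u))<rad*4]
    if not ok: return None
    i=max(ok,key=lambda i:S[i,4])
    c=max(cv2.findContours((L==i).astype(np.uint8),0,1)[0],key=len)[:,0]
    w=back(p,(c-1.5)/4,z).astype(np.float32)
    (cx,cy),(a,b),th=cv2.minAreaRect(w)
    if b>a:a,b,th=b,a,th+90
    return np.round([cx,cy,a,b,(th+90)%180-90],1)
E
python3 - <<'E'
from h import *
p=shot("top");s=shot("side")
np.save("/tmp/x.npy",p["color"])
guess={"purple":(245.6,193.4),"small":(196,192),"long":(199.5,331),"brickA":(186,421),"brickB":(231,474),"plank":(184,471)}
for k,(r,c) in guess.items():
    xy=back(p,[c,r],20)[0]; px=p["color"][int(r)-1:int(r)+2,int(c)-1:int(c)+2].mean((0,1))
    print(k,xy.round(),rect(p,xy,"purple" if k=="purple" else "pale",48 if k=="long" else 40),px.round())
print("table px",p["color"][260,350],p["color"][210,440],p["color"][215,210],"traypx",p["color"][215,320])
for l in ["tray","block_square_c","block_plank_c","block_brick_a_c","block_small_c","block_long_c","cup_a_c","fish","saucer","toy_van","flower_pot"]:
    z={"tray":0,"cup_a_c":33,"block_long_c":28}.get(l,20 if l[:2]=="bl" else 0)
    for q in(p,s): print(l,[(*back(q,d["location"][::-1],z)[0].round(),round(d["p"],2)) for d in mark_of(q,l)])
m=mask(p,"pale")|mask(p,"purple");v=cv2.resize(p["color"],None,fx=4,fy=4)[:,:,::-1].copy()
e=cv2.morphologyEx(m.astype(np.uint8),cv2.MORPH_GRADIENT,np.ones((2,2)));v[e>0]=(0,0,255)
a=v[570:1080,580:1000];b=v[570:1080,1120:2000]
cv2.imwrite("pics/m.png",cv2.resize(np.hstack([a,b]),(800,314)));
E
```

```text
purple [423. 383.] [430.3 376.7  60.7  55.6  85.6] [ 87.  49. 107.]
small [562. 386.] [563.2 382.8  44.1  43.9  14.9] [192. 183. 157.]
long [541.  -4.] [540.7  -8.6  76.9  39.1  51.5] [155. 146. 124.]
brickA [ 572. -257.] [ 573.  -255.6   58.7   36.     6. ] [193. 184. 158.]
brickB [ 443. -398.] [ 444.9 -392.4   58.    37.6   27.1] [191. 182. 155.]
plank [ 574. -396.] [ 572.2 -391.9  122.8   34.1  -21.7] [191. 181. 155.]
table px [182 157 110] [167 145 103] [166 143 101] traypx [116  87  44]
tray [(np.float64(448.0), np.float64(-405.0), 0.61), (np.float64(539.0), np.float64(8.0), 0.58), (np.float64(777.0), np.float64(124.0), 0.53)]
tray [(np.float64(523.0), np.float64(16.0), 0.83)]
block_square_c [(np.float64(578.0), np.float64(-254.0), 0.73), (np.float64(435.0), np.float64(373.0), 0.65), (np.float64(576.0), np.float64(-395.0), 0.33)]
block_square_c [(np.float64(441.0), np.float64(386.0), 0.62)]
block_plank_c [(np.float64(576.0), np.float64(-399.0), 0.75), (np.float64(447.0), np.float64(-395.0), 0.7), (np.float64(540.0), np.float64(-8.0), 0.35)]
block_plank_c []
block_brick_a_c [(np.
[... 697 characters left out ...]
loat64(-389.0), 0.51), (np.float64(438.0), np.float64(-233.0), 0.26)]
cup_a_c [(np.float64(434.0), np.float64(264.0), 0.92)]
fish [(np.float64(334.0), np.float64(189.0), 0.86)]
fish [(np.float64(348.0), np.float64(197.0), 0.59), (np.float64(590.0), np.float64(379.0), 0.38)]
saucer [(np.float64(773.0), np.float64(125.0), 0.74)]
saucer [(np.float64(778.0), np.float64(124.0), 0.89), (np.float64(526.0), np.float64(18.0), 0.48)]
toy_van [(np.float64(721.0), np.float64(285.0), 0.74)]
toy_van [(np.float64(725.0), np.float64(295.0), 0.69), (np.float64(448.0), np.float64(373.0), 0.43)]
flower_pot [(np.float64(702.0), np.float64(-296.0), 0.7)]
flower_pot [(np.float64(710.0), np.float64(-300.0), 0.74)]
```

View pics/m.png

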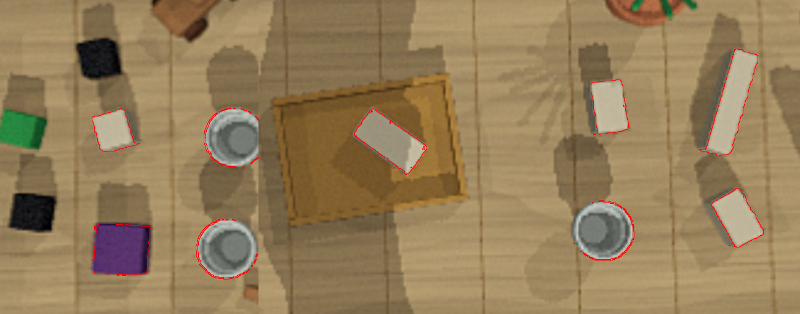

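The segmentation is good, but some outlines include side faces. I'll tighten it by seed colour and add fits for the tray and cups.

```bash
cat >> h.py <<'E'
def up(p): return cv2.GaussianBlur(cv2.resize(p["color"],None,fx=4,fy=4,interpolation=cv2.INTER_CUBIC),(0,0),1.0).astype(int)
def comp(p,m,xy,z):
    u=(proj(p,[[*xy,z]])[0]*4+1.5).round().astype(int)
    n,L,S,C=cv2.connectedComponentsWithStats(m.astype(np.uint8)); i=L[u[1],u[0]]
    if i==0: return None
    c=max(cv2.findContours((L==i).astype(np.uint8),0,1)[0],key=len)[:,0]
    return back(p,(c-1.5)/4,z).astype(np.float32)
def R4(w):
    (cx,cy),(a,b),th=cv2.minAreaRect(w)
    if b>a:a,b,th=b,a,th+90
    return np.round([cx,cy,a,b,(th+90)%180-90],1)
def blk(p,xy,z=40,tol=.13):
    im=up(p); u=(proj(p,[[*xy,z]])[0]*4+1.5).round().astype(int); s=np.median(im[u[1]-6:u[1]+7,u[0]-6:u[0]+7].reshape(-1,3),0)
    m=np.linalg.norm(im-s,axis=2)<tol*np.linalg.norm(s)
    m=cv2.morphologyEx(m.astype(np.uint8),cv2.MORPH_OPEN,np.ones((7,7)))
    w=comp(p,m,xy,z); return None if w is None else R4(w)
def tray(p,xy):
    im=up(p); m=(im[...,2]<.53*im[...,0])
    m=cv2.morphologyEx(m.astype(np.uint8),cv2.MORPH_OPEN,np.ones((5,5)))
    n,L,S,C=cv2.connectedComponentsWithStats(m); u=proj(p,[[*xy,30]])[0]*4
    i=max((i for i in range(1,n) if np.hypot(*(C[i]-u))<160),key=lambda i:S[i,4])
    c=max(cv2.findContours((L==i).astype(np.uint8),0,1)[0],key=len)[:,0]
    return R4(back(p,(c-1.5)/4,30).astype(np.float32))
def cup(p,xy,z=66):
    w=comp(p,mask(p,"cup"),xy,z)
    if w is None: return None
    c,r=cv2.minEnclosingCircle(w); return np.round([*c,2*r],1)
_m=mask
def mask(p,kind):
    if kind!="cup": return _m(p,kind)
    im=up(p); return cv2.morphologyEx(((im[...,2]>.78*im[...,0])).astype(np.uint8),cv2.MORPH_OPEN,np.ones((5,5)))
E
python3 - <<'E'
from h import *
p=shot("top"); K,d,R,t=cam(p); print("cam",-R.T@t)
for k,xy,z in [("purple",(430,379),40),("small",(562,384),40),("long",(541,-8),48),("A",(573,-256),40),("B",(445,-392),40),("plank",(572,-391),40)]:
    print(k,blk(p,xy,z),blk(p,xy,z,.09))
print("tray",tray(p,(535,10)))
for xy in [(560,240),(428,248),(445,-245)]: print(cup(p,xy))
v=np.uint8(up(p)[660:960,1120:1490,::-1]); cv2.imwrite("pics/t.png",cv2.resize(v,(740,600)))
E
```

```text
cam [ 468.10637296   22.57097217 1365.91043898]
purple [429.8 380.3  52.8  52.5  -4. ] [429.6 380.   52.1  51.2  -3.6]
small [563.5 385.8  39.6  36.   14.7] [563.5 385.7  38.3  34.9  14.7]
long [542.3  -6.2  70.3  37.8  52.7] [542.5  -6.   69.4  37.   52.4]
A [ 572.7 -256.    56.2   34.4    6.1] [ 572.6 -255.8   55.4   33.5    6. ]
B [ 444.4 -393.3   56.7   35.2   27. ] [ 444.4 -393.2   56.1   34.2   27.2]
plank [ 573.6 -393.2  117.    26.8  -18.7] [ 573.7 -393.1  116.3   25.8  -18.6]
tray [532.3  14.6 206.5 149.3 -83.1]
[550.1 244.   67.1]
[427.8 254.2  67.3]
[ 434.8 -237.    67.7]
```

View pics/t.png

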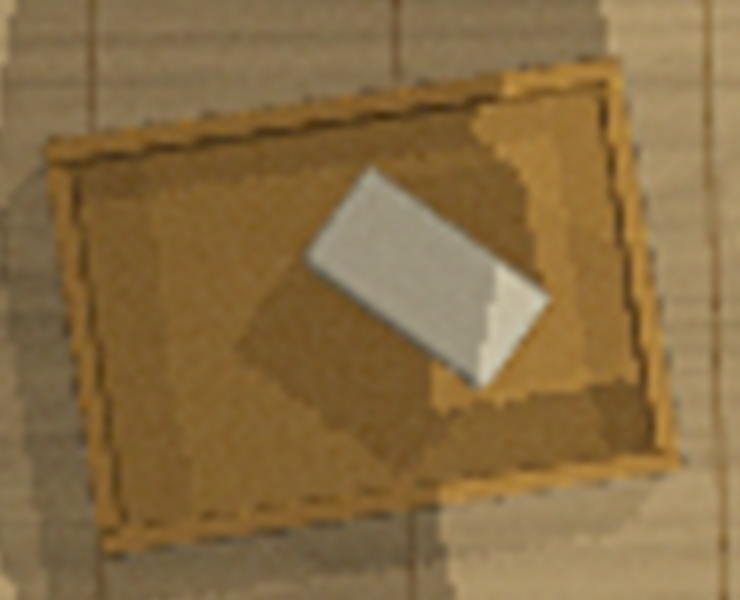

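Tray: centre (532,15), yaw about 6.9°. The long block is at about (541,-8.5) with its axis at 52°.

Layout in the tray frame:
- Plank at the -y wall, with the two bricks next to it.
- Long block in the -x column at the +y wall, with the small block between it and a brick.
- Purple block in the +x, +y corner.
- Cups at (22,2).

I'll fetch the long block first.

Call:
{"method": "move_arm", "body": {"motion": [[100,170,-20,0,0,0.19,80],[100,170,-20,0,0,0.19,80],[100,170,-20,0,0,0.19,80],[100,170,-20,0,0,0.19,80],[100,170,-20,0,0,0.19,80]]}}

```text
t: 2.47
ee_pos: [297.1, -420.6, 202.3]
orientation: [-2.709, 1.589, 0.001]
ft_force: [0.0, 0.3, -0.0]
width: 80.3
```

Call:
{"method": "move_arm", "body": {"motion": [[100,170,-20,0,0,0.19,80],[100,170,-20,0,0,0.19,80],[100,170,-20,0,0,0.19,80],[100,170,-20,0,0,0.19,80],[100,170,-20,0,0,0.19,80]]}}

```text
t: 2.88
ee_pos: [397.4, -250.8, 182.6]
orientation: [-2.848, 1.324, -0.0]
ft_force: [0.4, -1.3, 0.5]
width: 80.0
```

Call:
{"method": "move_arm", "body": {"motion": [[100,170,-20,0,0,0.19,80],[100,170,-20,0,0,0.19,80],[100,170,-20,0,0,0.19,80],[100,170,-20,0,0,0.19,80],[100,170,-20,0,0,0.19,80]]}}

```text
t: 3.3
ee_pos: [497.8, -80.7, 162.7]
orientation: [-2.961, 1.047, -0.001]
ft_force: [0.6, 0.3, -0.2]
width: 80.2
```

Call:
{"method": "move_arm", "body": {"motion": [[32,55,-20,0,0,0.01,70],[43.5,74,-50,0,0,0.01,70],[43.5,74,-90,0,0,0.01,70],[43.5,74,-128,0,0,0.01,70],[43.5,74,-128,0,0,0.01,70]]}}

```text
t: 3.72
ee_pos: [536.4, -8.0, 29.2]
orientation: [2.965, -1.03, -0.013]
ft_force: [-2.4, -0.0, -0.7]
width: 70.3
```

Call:
{"method": "move_arm", "body": {"motion": [[0,0,0,0,0,0,30],[0,0,0,0,0,0,30],[0,0,0,0,0,0,30],[0,0,0,0,0,0,30],[0,0,0,0,0,0,30]]}}

```text
t: 4.13
ee_pos: [541.3, -9.8, 36.8]
orientation: [-2.965, 1.035, -0.006]
ft_force: [0.4, 0.0, 1.3]
width: 40.1
```

Call:
{"method": "move_arm", "body": {"motion": [[0,0,38,0,0,0,30],[-20,24,42,0,0,0.12,30],[-40,48,42,0,0,0.24,30],[-58,71,42,0,0,0.36,30],[-58,71,42,0,0,0.48,30]]}}

```text
t: 4.55
ee_pos: [478.5, 63.8, 77.7]
orientation: [-3.128, 0.288, 0.003]
ft_force: [0.3, -0.1, -1.1]
width: 39.3
```

Call:
{"method": "move_arm", "body": {"motion": [[0,0,0,0,0,0.12,30],[0,0,0,0,0,0.24,30],[0,0,0,0,0,0.31,30],[0,0,0,0,0,0.31,30],[0,0,0,0,0,0.31,30]]}}

```text
t: 4.97
ee_pos: [482.5, 61.6, 77.6]
orientation: [-3.136, -0.182, -0.003]
ft_force: [0.6, 0.7, -0.8]
width: 39.8
```

```bash
python3 - <<'E'
from h import *
p=shot("top","a1"); o=get_obs(); print(o["ee_pos"],o["width"],tray(p,(532,15)))
a=np.arctan2(o["orientation"][1],o["orientation"][0]); print(np.degrees(2*a)%180)
cv2.imwrite("pics/a1c.png",np.uint8(up(p)[620:980,1080:1530,::-1]))
E
```

```text
[482.3837047   61.57005511  77.40526247] 39.60464346346151 [532.6  14.  205.4 149.4 -82.6]
6.652722869362833
```

View pics/a1c.png

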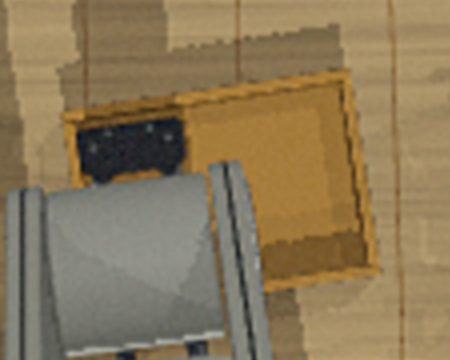

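Call:
{"method": "move_arm", "body": {"motion": [[0,0,-20,0,0,0,30],[0,0,-39,0,0,0,30],[0,0,-39,0,0,0,30],[0,3,-39,0,0,0,30],[0,3,-39,0,0,0,30]]}}

```text
t: 5.43
ee_pos: [482.1, 64.8, 37.9]
orientation: [3.136, 0.185, -0.0]
ft_force: [2.3, -2.0, -2.4]
width: 39.6
```

Call:
{"method": "move_arm", "body": {"motion": [[0,0,0,0,0,0,58],[0,0,0,0,0,0,58],[0,0,0,0,0,0,58],[0,0,35,0,0,0,58],[0,0,70,0,0,0,58]]}}

```text
t: 5.85
ee_pos: [479.8, 64.5, 106.8]
orientation: [3.136, 0.186, -0.009]
ft_force: [-0.0, -0.0, 0.4]
width: 58.4
```

Call:
{"method": "move_arm", "body": {"motion": [[30,-153,20,0,0,0.376,58],[30,-153,20,0,0,0.376,58],[30,-153,20,0,0,0.376,58],[30,-153,20,0,0,0.376,58],[30,-153,20,0,0,0.376,58]]}}

```text
t: 6.27
ee_pos: [513.9, -93.2, 129.3]
orientation: [3.044, 0.767, 0.005]
ft_force: [0.7, -0.3, -0.4]
width: 58.1
```

Call:
{"method": "move_arm", "body": {"motion": [[30,-153,0,0,0,0.376,58],[30,-153,0,0,0,0.376,58],[30,-153,0,0,0,0.376,58],[30,-153,0,0,0,0.376,58],[30,-153,0,0,0,0.376,58]]}}

```text
t: 6.68
ee_pos: [543.6, -246.6, 128.3]
orientation: [2.847, 1.319, 0.003]
ft_force: [-0.2, 0.1, 0.4]
width: 58.0
```

Call:
{"method": "move_arm", "body": {"motion": [[31,-152,0,0,0,0.376,58],[31,-152,0,0,0,0.376,58],[31,-152,0,0,0,0.376,58],[31,-152,0,0,0,0.376,58],[31,-152,0,0,0,0.376,58]]}}

```text
t: 7.1
ee_pos: [573.9, -397.7, 127.9]
orientation: [2.552, 1.827, 0.001]
ft_force: [-0.2, 1.2, -0.3]
width: 57.6
```

```bash
python3 - <<'E'
from h import *
p=shot("top"); o=get_obs(); print(o["ee_pos"],o["width"],tray(p,(532,15)),blk(p,(482,65),48))
a=np.arctan2(o["orientation"][1],o["orientation"][0]); print(np.degrees(2*a)%180)
E
```

```text
[ 573.05702528 -394.78835462  127.37088947] 57.74550328928981 [530.3  17.4 206.2 148.4 -83.3] [479.4  69.4  69.2  38.2 -83.3]
71.21234932449575
```

Call:
{"method": "move_arm", "body": {"motion": [[0.5,1.5,-40,0,0,0,58],[0.5,1.5,-80,0,0,0,58],[0.5,1.5,-100.5,0,0,0,58],[0.5,1.5,-100.5,0,0,0,50],[0.5,1.5,-100.5,0,0,0,18]]}}

```text
t: 7.57
ee_pos: [572.7, -389.4, 26.3]
orientation: [-2.547, -1.833, 0.001]
ft_force: [0.2, -0.0, 0.6]
width: 47.9
```

Call:
{"method": "move_arm", "body": {"motion": [[0,0,0,0,0,0,18],[0,0,0,0,0,0,18],[0,0,0,0,0,0,18],[0,0,40,0,0,0,18],[0,0,75,0,0,0,18]]}}

```text
t: 7.98
ee_pos: [572.5, -391.0, 102.3]
orientation: [-2.548, -1.832, 0.002]
ft_force: [0.8, -1.0, -0.0]
width: 27.6
```

Call:
{"method": "move_arm", "body": {"motion": [[-17,167,0,0,0,0.224,18],[-17,167,0,0,0,0.224,18],[-17,167,0,0,0,0.224,18],[-17,167,0,0,0,0.224,18],[-17,167,0,0,0,0.224,18]]}}

```text
t: 8.4
ee_pos: [554.9, -218.7, 103.1]
orientation: [-2.324, -2.11, -0.0]
ft_force: [0.2, -0.5, -1.2]
width: 27.5
```

Call:
{"method": "move_arm", "body": {"motion": [[-17,167,0,0,0,0.224,18],[-17,167,0,0,0,0.224,18],[-17,167,0,0,0,0.224,18],[-17,167,0,0,0,0.224,18],[-17,167,0,0,0,0.224,18]]}}

```text
t: 8.82
ee_pos: [538.6, -52.4, 103.2]
orientation: [-2.074, -2.358, -0.002]
ft_force: [-1.4, 0.0, -0.5]
width: 27.6
```

```bash
python3 - <<'E'
from h import *
p=shot("top"); o=get_obs(); print(o["ee_pos"],o["width"]); print(tray(p,(532,15)))
a=np.arctan2(o["orientation"][1],o["orientation"][0]); print(np.degrees(2*a)%180)
cv2.imwrite("pics/a2c.png",np.uint8(up(p)[620:980,1080:1580,::-1]))
E
```

```text
[539.46303329 -54.62667255 103.33020915] 27.918192443864605
[525.6  55.6 148.7 130.1   6.4]
97.36895782555723
```

View pics/a2c.png

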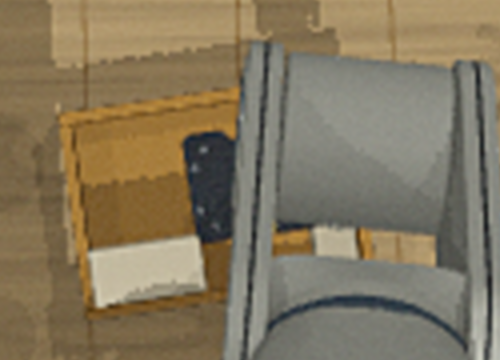

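Call:
{"method": "move_arm", "body": {"motion": [[0.5,-4.5,0,0,0,-0.005,18],[0.5,-4.5,-36,0,0,-0.005,18],[0.5,-4.5,-67,0,0,-0.005,18],[0.5,-4.5,-67,0,0,-0.005,18],[0.5,-4.5,-67,0,0,-0.005,18]]}}

```text
t: 9.28
ee_pos: [540.8, -64.4, 34.9]
orientation: [2.088, 2.347, 0.0]
ft_force: [-0.0, -0.9, -0.7]
width: 27.8
```

Call:
{"method": "move_arm", "body": {"motion": [[0,-2,0,0,0,0,18],[0,-2,0,0,0,0,18],[0,-2,0,0,0,0,46],[0,-2,0,0,0,0,46],[0,-2,0,0,0,0,46]]}}

```text
t: 9.7
ee_pos: [540.1, -64.5, 35.5]
orientation: [2.085, 2.349, 0.0]
ft_force: [0.3, -0.6, 0.0]
width: 43.6
```

Call:
{"method": "move_arm", "body": {"motion": [[0,0,40,0,0,0,46],[0,0,80,0,0,0,50],[-12,-40,100,0,0,-0.1,80],[-24,-80,100,0,0,-0.2,80],[-36,-120,100,0,0,-0.3,80]]}}

```text
t: 10.12
ee_pos: [506.3, -181.0, 137.5]
orientation: [2.412, 2.007, 0.003]
ft_force: [0.3, -0.3, -0.2]
width: 66.8
```

Call:
{"method": "move_arm", "body": {"motion": [[-44,-150,0,0,0,-0.55,80],[-44,-150,0,0,0,-0.55,80],[-44,-150,0,0,0,-0.55,80],[-44,-150,0,0,0,-0.55,80],[-44,-150,0,0,0,-0.55,80]]}}

```text
t: 10.53
ee_pos: [460.2, -335.2, 135.7]
orientation: [2.873, 1.265, 0.001]
ft_force: [0.5, -0.2, -0.1]
width: 79.9
```

Call:
{"method": "move_arm", "body": {"motion": [[-16,-58,0,0,0,-0.37,80],[-16,-58,0,0,0,-0.37,80],[-16,-58,0,0,0,-0.37,80],[-16,-58,0,0,0,-0.37,80],[-16,-58,0,0,0,-0.37,80]]}}

```text
t: 10.95
ee_pos: [445.1, -387.9, 135.1]
orientation: [-3.054, -0.737, 0.0]
ft_force: [0.2, -0.0, -0.1]
width: 80.0
```

```bash
cat >> h.py <<'E'
def me():
    o=get_obs(); a=np.arctan2(o["orientation"][1],o["orientation"][0])
    print("t",round(o["t"],1),"ee",o["ee_pos"].round(1),"w",round(o["width"],1),"jaw",round(np.degrees(2*a)%180,1),"f",o["ft_force"].round(1))
def crop(p,f,r): cv2.imwrite(f"pics/{f}.png",np.uint8(up(p)[r[0]:r[1],r[2]:r[3],::-1]))
def loc(T,xy):
    th=np.radians(T[4]+90); d=np.subtract(xy,T[:2]); c,s=np.cos(th),np.sin(th); return np.round([c*d[0]+s*d[1],-s*d[0]+c*d[1]],1)
def wld(T,xy):
    th=np.radians(T[4]+90); c,s=np.cos(th),np.sin(th); return np.round([T[0]+c*xy[0]-s*xy[1],T[1]+s*xy[0]+c*xy[1]],1)
E
python3 - <<'E'
from h import *
me(); p=shot("top"); T=tray(p,(532,15)); print(T)
for n,xy in(("long",(480,68)),("plank",(540,-62))):
    b=blk(p,xy,48); print(n,b, b is not None and loc(T,b[:2]))
crop(p,"a3",(620,980,1080,1580))
E
```

```text
t 10.9 ee [ 445.1 -387.9  135.1] w 80.0 jaw 27.1 f [ 0.2 -0.  -0.1]
[514.7   9.8 208.5 151.5 -83.5]
long [464.4  57.8  75.9  38.1 -83.4] [-44.5  53.4]
plank [521.  -49.5 114.9  37.9   6.9] [ -0.5 -59.6]
```

View pics/a3.png

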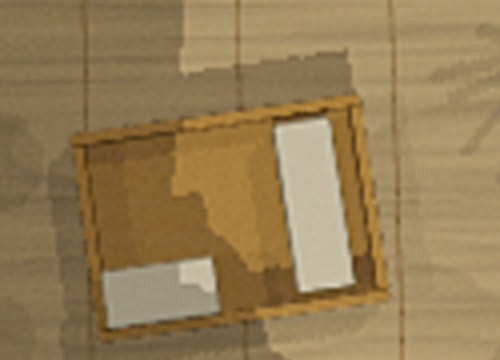

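The tray was knocked to about (515,10). The plank shows a 38 mm wide top, so it has tipped onto its side. I had set it about 4 mm too close to the wall because I corrected from a lagging reading, so from now on I'll track commanded poses.

Lying that way the plank is still flat on the floor, and a roomier row layout fits, running from -y to +y: plank (40), long + small (40), square + cups (56), bricks (36). That is 172 of 188 mm. Brick B comes next.

Call:
{"method": "move_arm", "body": {"motion": [[0.5,-1,-40,0,0,0,80],[0.5,-1,-80,0,0,0,80],[0.5,-1,-108,0,0,0,80],[0.5,-1,-108,0,0,0,80],[0.5,-1,-108,0,0,0,46]]}}

```text
t: 11.42
ee_pos: [445.2, -387.6, 26.2]
orientation: [-3.051, -0.735, 0.003]
ft_force: [0.1, -0.8, 0.1]
width: 76.3
```

Call:
{"method": "move_arm", "body": {"motion": [[0,0,0,0,0,0,46],[0,0,0,0,0,0,46],[0,0,0,0,0,0,46],[0,0,40,0,0,0,46],[0,0,80,0,0,0,46]]}}

```text
t: 11.83
ee_pos: [444.5, -387.9, 107.0]
orientation: [-3.052, -0.731, 0.004]
ft_force: [1.5, -0.7, -1.1]
width: 57.8
```

Call:
{"method": "move_arm", "body": {"motion": [[32,160,0,0,0,-0.12,46],[32,160,0,0,0,-0.12,46],[32,160,0,0,0,-0.12,46],[32,160,0,0,0,-0.12,46],[32,160,0,0,0,-0.12,46]]}}

```text
t: 12.25
ee_pos: [478.3, -223.9, 108.5]
orientation: [-3.092, -0.553, -0.001]
ft_force: [-0.3, 0.2, -1.0]
width: 57.9
```

Call:
{"method": "move_arm", "body": {"motion": [[32,160,0,0,0,-0.12,46],[32,160,0,0,0,-0.12,46],[32,160,0,0,0,-0.12,46],[32,160,0,0,0,-0.12,46],[32,160,0,0,0,-0.12,46]]}}

```text
t: 12.67
ee_pos: [511.5, -64.0, 108.6]
orientation: [-3.12, -0.368, -0.005]
ft_force: [-0.4, -0.4, -0.7]
width: 57.5
```

Call:
{"method": "move_arm", "body": {"motion": [[31,155,0,0,0,-0.12,46],[31,155,0,0,0,-0.12,46],[31,155,0,0,0,-0.12,46],[31,155,0,0,0,-0.12,46],[31,155,0,0,0,-0.12,46]]}}

```text
t: 13.08
ee_pos: [543.3, 90.8, 108.8]
orientation: [-3.135, -0.179, -0.008]
ft_force: [0.5, -0.7, -1.1]
width: 57.8
```

Call:
{"method": "move_arm", "body": {"motion": [[0,0,0,0,0,0,46],[0,0,0,0,0,0,46],[0,0,0,0,0,0,46]]}}

```text
t: 13.33
ee_pos: [540.7, 84.6, 107.6]
orientation: [3.137, 0.171, 0.0]
ft_force: [-0.3, 0.1, -0.4]
width: 57.4
```

```bash
python3 - <<'E'
from h import *
me(); p=shot("side"); crop(p,"s1",(560,1000,1000,1640))
E
```

```text
t 13.3 ee [540.7  84.6 107.6] w 57.4 jaw 6.2 f [-0.3  0.1 -0.4]
```

View pics/s1.png

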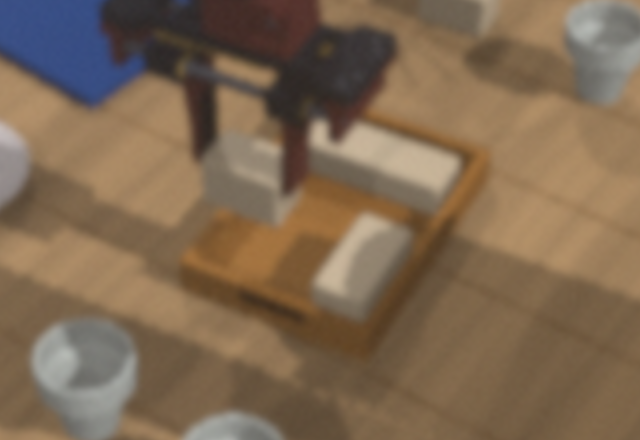

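Call:
{"method": "move_arm", "body": {"motion": [[0,0,0,0,0,0,46],[0,0,0,0,0,0,46],[0,0,0,0,0,0,46],[0,0,0,0,0,0,46],[0,0,0,0,0,0,46]]}}

```text
t: 13.8
ee_pos: [540.8, 85.7, 107.1]
orientation: [3.137, 0.172, -0.0]
ft_force: [0.1, 1.1, -0.2]
width: 57.8
```

```bash
python3 - <<'E'
from h import *
me(); s=shot("side"); p=shot("top"); me(); T=tray(p,(515,10));print(T)
E
```

```text
t 13.8 ee [540.8  85.7 107.1] w 57.8 jaw 6.3 f [ 0.1  1.1 -0.2]
t 13.9 ee [540.7  85.9 107.1] w 57.8 jaw 6.3 f [-0.7  0.6 -0.6]
[520.  -38.5 152.1 111.1   6.7]
```

Call:
{"method": "move_arm", "body": {"motion": [[-1,4.5,0,0,0,0.003,46],[-1,4.5,-36,0,0,0.003,46],[-1,4.5,-60,0,0,0.003,46],[-1,4.5,-71,0,0,0.003,46],[-1,4.5,-71,0,0,0.003,46]]}}

```text
t: 14.32
ee_pos: [538.7, 90.6, 34.4]
orientation: [3.136, 0.178, -0.005]
ft_force: [-0.1, -0.4, -1.8]
width: 57.6
```

Call:
{"method": "move_arm", "body": {"motion": [[0,0,0,0,0,0,46],[0,0,0,0,0,0,46]]}}

```text
t: 14.48
ee_pos: [539.9, 90.7, 36.5]
orientation: [-3.136, -0.178, -0.0]
ft_force: [-0.5, -0.3, 0.1]
width: 57.8
```

Call:
{"method": "move_arm", "body": {"motion": [[0,0,0,0,0,0,68],[0,0,0,0,0,0,68],[0,0,0,0,0,0,68],[0,0,40,0,0,0,68],[0,0,80,0,0,0,68]]}}

```text
t: 14.9
ee_pos: [537.5, 90.1, 114.8]
orientation: [3.136, 0.177, -0.01]
ft_force: [1.4, -0.0, -0.3]
width: 67.9
```

Call:
{"method": "move_arm", "body": {"motion": [[12,-120,20,0,0,0.55,68],[12,-120,20,0,0,0.55,68],[12,-120,20,0,0,0.55,68],[12,-120,20,0,0,0.55,68],[12,-120,20,0,0,0.55,68]]}}

```text
t: 15.32
ee_pos: [552.5, -32.3, 137.4]
orientation: [2.968, 1.026, 0.003]
ft_force: [0.9, 0.9, -0.8]
width: 67.9
```

Call:
{"method": "move_arm", "body": {"motion": [[11,-120,0,0,0,0.55,68],[11,-120,0,0,0,0.55,68],[11,-120,0,0,0,0.55,68],[11,-120,0,0,0,0.55,68],[11,-120,0,0,0,0.55,68]]}}

```text
t: 15.73
ee_pos: [563.0, -152.3, 136.6]
orientation: [2.578, 1.794, 0.001]
ft_force: [-0.1, 0.5, 0.3]
width: 67.7
```

Call:
{"method": "move_arm", "body": {"motion": [[10,-106,0,0,0,0.46,68],[10,-106,0,0,0,0.46,68],[10,-106,0,0,0,0.46,68],[10,-106,0,0,0,0.46,68],[10,-106,0,0,0,0.46,68]]}}

```text
t: 16.15
ee_pos: [572.7, -257.3, 136.4]
orientation: [2.104, 2.332, 0.0]
ft_force: [-0.9, 0.5, -0.2]
width: 68.2
```

Call:
{"method": "move_arm", "body": {"motion": [[0,0,0,0,0,0,68],[0,0,0,0,0,0,68],[0,0,0,0,0,0,68],[0,0,0,0,0,0,68],[0,0,0,0,0,0,68]]}}

```text
t: 16.57
ee_pos: [572.9, -254.9, 136.3]
orientation: [-2.105, -2.332, -0.0]
ft_force: [-0.1, 0.5, 0.1]
width: 68.0
```

```bash
python3 - <<'E'
from h import *
me(); p=shot("top"); T=tray(p,(515,10));print(T)
for n,xy in(("long",(464,58)),("brickB",(540,86)),("plank",(521,-50))):
    b=blk(p,xy,36 if n=="plank" else 48); print(n,b, b is not None and loc(T,b[:2]))
crop(p,"a4",(620,980,1080,1720))
E
```

```text
t 16.6 ee [ 572.9 -254.9  136.3] w 68.0 jaw 95.9 f [-0.1  0.5  0.1]
[515.3  10.  208.4 151.5 -83.4]
long [462.8  57.2  75.9  37.1 -85.8] [-46.7  52.9]
brickB [538.1  89.2  56.   30.    3.6] [31.8 76.1]
plank [521.5 -50.2 115.9  38.2   7. ] [ -0.8 -60.5]
```

View pics/a4.png

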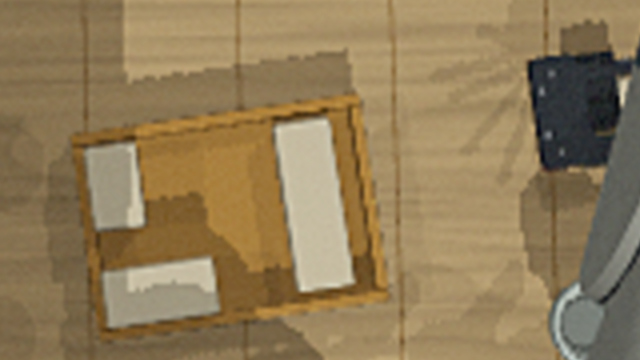

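Brick B is in at the +y wall. Before brick A, I'll push the plank to the -y wall with closed fingers, then turn the long block into its row.

Call:
{"method": "move_arm", "body": {"motion": [[-28,124,0,0,0,0.012,0],[-28,124,0,0,0,0.012,0],[-28,124,0,0,0,0.012,0],[-28,124,0,0,0,0.012,0],[-28,124,0,0,0,0.012,0]]}}

```text
t: 17.03
ee_pos: [544.3, -129.4, 136.3]
orientation: [-2.087, -2.348, 0.0]
ft_force: [-0.3, 0.0, -0.2]
width: 38.0
```

Call:
{"method": "move_arm", "body": {"motion": [[-27.5,123,0,0,0,0,0],[-27.5,123,0,0,0,0,0],[-27.5,123,0,0,0,0,0],[-27.5,123,0,0,0,0,0],[-27.5,123,0,0,0,0,0]]}}

```text
t: 17.45
ee_pos: [517.7, -7.6, 136.4]
orientation: [2.087, 2.347, 0.0]
ft_force: [-1.1, 0.3, 0.5]
width: 5.2
```

Call:
{"method": "move_arm", "body": {"motion": [[0,0,0,0,0,0,0],[0,0,0,0,0,0,0],[0,0,0,0,0,0,0],[0,0,0,0,0,0,0],[0,0,0,0,0,0,0]]}}

```text
t: 17.87
ee_pos: [517.5, -9.5, 136.1]
orientation: [2.093, 2.343, -0.0]
ft_force: [-0.1, 0.3, -0.6]
width: 0.5
```

Call:
{"method": "move_arm", "body": {"motion": [[0,1,-40,0,0,0,0],[0,1,-80,0,0,0,0],[0,1,-112,0,0,0,0],[0,1,-112,0,0,0,0],[0.5,-3,-112,0,0,0,0]]}}

```text
t: 18.28
ee_pos: [516.4, -11.6, 23.0]
orientation: [-2.089, -2.342, 0.004]
ft_force: [0.2, -0.5, 0.1]
width: 0.6
```

Call:
{"method": "move_arm", "body": {"motion": [[0.5,-4,0,0,0,0,0],[1,-8,0,0,0,0,0],[1.5,-12,0,0,0,0,0],[2,-16,0,0,0,0,0],[2.2,-18.5,0,0,0,0,0]]}}

```text
t: 18.7
ee_pos: [521.0, -30.7, 25.5]
orientation: [2.09, 2.343, 0.002]
ft_force: [0.6, 0.1, -0.5]
width: 0.8
```

Call:
{"method": "move_arm", "body": {"motion": [[0,0,0,0,0,0,0],[0,0,0,0,0,0,0],[-0.5,6,0,0,0,0,0],[-0.5,6,40,0,0,0,0],[-0.5,6,80,0,0,0,60]]}}

```text
t: 19.12
ee_pos: [516.8, -23.2, 102.3]
orientation: [-2.086, -2.341, 0.007]
ft_force: [1.2, 0.8, 0.4]
width: 4.2
```

Call:
{"method": "move_arm", "body": {"motion": [[-11,16,20,0,0,-0.12,62],[-22,32,20,0,0,-0.24,62],[-33,48,20,0,0,-0.36,62],[-44,64,20,0,0,-0.48,62],[-54,82,20,0,0,-0.6,62]]}}

```text
t: 19.53
ee_pos: [464.5, 58.9, 124.3]
orientation: [-2.695, -1.614, 0.0]
ft_force: [-0.3, -0.3, -0.1]
width: 36.5
```

Call:
{"method": "move_arm", "body": {"motion": [[0,0,0,0,0,-0.57,62],[0,0,0,0,0,-0.57,62],[0,0,0,0,0,-0.57,62],[0,0,0,0,0,-0.57,62],[0,0,0,0,0,-0.57,62]]}}

```text
t: 19.95
ee_pos: [465.1, 58.6, 124.1]
orientation: [-3.04, -0.791, 0.001]
ft_force: [0.5, 0.1, 0.1]
width: 61.9
```

Call:
{"method": "move_arm", "body": {"motion": [[0,0,0,0,0,-0.4,62],[0,0,0,0,0,-0.4,62],[0,0,0,0,0,-0.4,62],[0,0,0,0,0,-0.4,62],[0,0,0,0,0,-0.4,62]]}}

```text
t: 20.37
ee_pos: [465.2, 58.3, 124.1]
orientation: [3.136, 0.184, -0.001]
ft_force: [-0.4, -0.4, -0.1]
width: 61.8
```

```bash
python3 - <<'E'
from h import *
me()
E
```

```text
t 20.4 ee [465.2  58.3 124.1] w 61.8 jaw 6.7 f [-0.4 -0.4 -0.1]
```

Call:
{"method": "move_arm", "body": {"motion": [[-0.5,-0.5,-40,0,0,0,62],[-0.5,-0.5,-75,0,0,0,62],[-0.5,-0.5,-85,0,0,0,62],[-0.5,-0.5,-85,0,0,0,30],[-0.5,-0.5,-85,0,0,0,30]]}}

```text
t: 20.78
ee_pos: [464.8, 57.5, 39.3]
orientation: [3.136, 0.183, -0.002]
ft_force: [0.4, -0.2, 0.7]
width: 51.9
```

Call:
{"method": "move_arm", "body": {"motion": [[0,0,0,0,0,0,30],[0,0,0,0,0,0,30],[0,0,0,0,0,0,30],[0,0,40,0,0,0,30],[0,0,75,0,0,0,30]]}}

```text
t: 21.2
ee_pos: [463.6, 57.3, 114.1]
orientation: [3.136, 0.181, -0.007]
ft_force: [2.1, 0.2, -1.3]
width: 39.7
```

Call:
{"method": "move_arm", "body": {"motion": [[0,0,0,0,0,0.6,30],[0,0,0,0,0,0.6,30],[0,0,0,0,0,0.6,30],[0,0,0,0,0,0.6,30],[0,0,0,0,0,0.6,30]]}}

```text
t: 21.62
ee_pos: [465.2, 57.5, 115.2]
orientation: [2.939, 1.109, 0.002]
ft_force: [0.6, -0.3, -0.4]
width: 39.3
```

```bash
python3 - <<'E'
from h import *
me(); p=shot("top"); T=tray(p,(515,10));print(T)
for n,xy in(("brickB",(540,86)),("plank",(523,-63))):
    b=blk(p,xy,36 if n=="plank" else 48); print(n,b, b is not None and loc(T,b[:2]))
crop(p,"a5",(620,980,1080,1720))
E
```

```text
t 21.6 ee [465.2  57.5 115.2] w 39.3 jaw 41.3 f [ 0.6 -0.3 -0.4]
[510.7   8.6 205.2 149.6 -82.3]
brickB None False
plank [519.5 -61.  115.3  38.5   7.6] [ -0.6 -70.2]
```

View pics/a5.png

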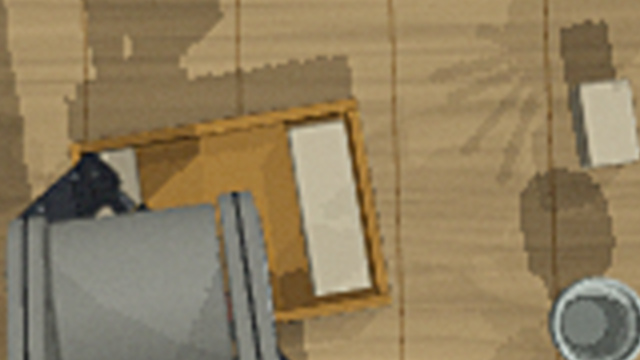

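Call:
{"method": "move_arm", "body": {"motion": [[10,-26,0,0,0,0.12,30],[20,-52,0,0,0,0.24,30],[30.5,-79,0,0,0,0.36,30],[30.5,-79,0,0,0,0.48,30],[30.5,-79,0,0,0,0.6,30]]}}

```text
t: 22.08
ee_pos: [496.3, -23.0, 114.9]
orientation: [2.485, 1.921, 0.002]
ft_force: [0.0, 0.3, -2.0]
width: 39.9
```

Call:
{"method": "move_arm", "body": {"motion": [[0,0,0,0,0,0.12,30],[0,0,0,0,0,0.24,30],[0,0,0,0,0,0.37,30],[0,0,0,0,0,0.37,30],[0,0,0,0,0,0.37,30]]}}

```text
t: 22.5
ee_pos: [495.6, -21.6, 114.7]
orientation: [2.096, 2.339, 0.001]
ft_force: [-0.0, 0.7, -0.9]
width: 39.4
```

Call:
{"method": "move_arm", "body": {"motion": [[0,0,0,0,0,0,30],[0,0,0,0,0,0,30],[0,0,0,0,0,0,30]]}}

```text
t: 22.75
ee_pos: [495.5, -21.5, 114.2]
orientation: [2.093, 2.343, 0.0]
ft_force: [0.4, 0.1, -0.5]
width: 39.6
```

```bash
python3 - <<'E'
from h import *
me(); p=shot("top"); T=tray(p,(515,10));print(T)
s=shot("side"); crop(s,"s2",(540,980,1060,1700))
E
```

```text
t 22.8 ee [495.5 -21.5 114.2] w 39.6 jaw 96.4 f [ 0.4  0.1 -0.5]
[513.6  10.6 212.2 151.  -79.9]
```

View pics/s2.png

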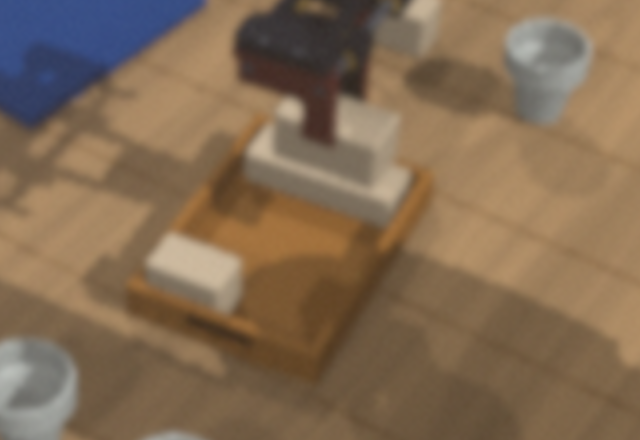

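The side view shows the plank flat near the far wall, brick B at the near end, and the long block held over its spot. I'll lower it and nudge it against the plank.

Call:
{"method": "move_arm", "body": {"motion": [[0,0,-36,0,0,0,30],[0,0,-60,0,0,0,30],[0,0,-73,0,0,0,30],[0,0,-73,0,0,0,30],[0,0,-73,0,0,0,30]]}}

```text
t: 23.27
ee_pos: [495.1, -21.5, 40.4]
orientation: [-2.091, -2.343, 0.002]
ft_force: [-0.5, 1.3, -0.1]
width: 39.8
```

Call:
{"method": "move_arm", "body": {"motion": [[0,-2,0,0,0,0,30],[0,-4,0,0,0,0,30],[0,-4,0,0,0,0,30],[0,-4,0,0,0,0,30],[0,-4,0,0,0,0,55]]}}

```text
t: 23.68
ee_pos: [495.8, -25.7, 41.6]
orientation: [2.091, 2.344, 0.001]
ft_force: [0.3, 0.7, -0.5]
width: 43.3
```

Call:
{"method": "move_arm", "body": {"motion": [[0,0,0,0,0,0,55],[0,0,0,0,0,0,55],[0,0,38,0,0,0,55],[0,0,76,0,0,0,68],[0,0,95,0,0,0,68]]}}

```text
t: 24.1
ee_pos: [496.7, -25.7, 139.0]
orientation: [2.09, 2.343, 0.003]
ft_force: [0.3, -0.4, 0.2]
width: 64.8
```

Call:
{"method": "move_arm", "body": {"motion": [[38.5,-115,0,0,0,-0.01,68],[38.5,-115,0,0,0,-0.01,68],[38.5,-115,0,0,0,-0.01,68],[38.5,-115,0,0,0,-0.01,68],[38.5,-115,0,0,0,-0.01,68]]}}

```text
t: 24.52
ee_pos: [534.3, -142.2, 136.2]
orientation: [2.106, 2.331, 0.0]
ft_force: [-0.3, 0.3, 0.6]
width: 67.8
```

Call:
{"method": "move_arm", "body": {"motion": [[38.5,-115.5,0,0,0,0,68],[38.5,-115.5,0,0,0,0,68],[38.5,-115.5,0,0,0,0,68],[38.5,-115.5,0,0,0,0,68],[38.5,-115.5,0,0,0,0,68]]}}

```text
t: 24.93
ee_pos: [572.2, -256.2, 135.7]
orientation: [-2.104, -2.332, 0.0]
ft_force: [-0.2, 0.3, -0.5]
width: 68.0
```

Call:
{"method": "move_arm", "body": {"motion": [[0,0,0,0,0,0,68],[0,0,0,0,0,0,68],[0,0,0,0,0,0,68],[0,0,0,0,0,0,68],[0,0,0,0,0,0,68]]}}

```text
t: 25.35
ee_pos: [572.4, -255.1, 136.3]
orientation: [-2.101, -2.335, -0.0]
ft_force: [0.3, 0.6, -0.1]
width: 67.9
```

```bash
python3 - <<'E'
from h import *
me(); p=shot("top"); T=tray(p,(515,10));print(T)
for n,xy in(("brickB",(536,91)),("plank",(523,-63)),("long",(496,-24)),("A",(573,-258))):
    b=blk(p,xy,dict(plank=36,A=40).get(n,48),.2 if n!="plank" else .13); print(n,b, b is not None and loc(T,b[:2]))
np.save("/tmp/a6.npy",p["color"])
E
```

```text
t 25.4 ee [ 572.4 -255.1  136.3] w 67.9 jaw 96.0 f [ 0.3  0.6 -0.1]
[510.4  10.  207.8 148.7 -82.3]
brickB [533.4  87.9  56.2  35.9   4.8] [33.2 74.1]
plank [519.8 -64.9 115.8  38.2   8. ] [ -0.7 -75.5]
long [515.  -44.6 119.5  79.1   6.8] [ -2.8 -54.7]
A [ 574.1 -253.8   10.5    9.6   -2.3] [  27.8 -270. ]
```

Call:
{"method": "move_arm", "body": {"motion": [[0,-0.5,-40,0,0,0,68],[0,-0.5,-80,0,0,0,68],[0,-0.5,-109,0,0,0,68],[0,-0.5,-109,0,0,0,40],[0,-0.5,-109,0,0,0,26]]}}

```text
t: 25.82
ee_pos: [571.4, -255.9, 26.1]
orientation: [-2.1, -2.332, 0.002]
ft_force: [0.4, 0.8, 0.6]
width: 57.9
```

Call:
{"method": "move_arm", "body": {"motion": [[0,0,0,0,0,0,26],[0,0,0,0,0,0,26],[0,0,0,0,0,0,26],[0,0,40,0,0,0,26],[0,0,80,0,0,0,26]]}}

```text
t: 26.23
ee_pos: [570.9, -255.9, 106.9]
orientation: [-2.1, -2.331, 0.002]
ft_force: [0.9, -0.4, 0.7]
width: 35.8
```

Call:
{"method": "move_arm", "body": {"motion": [[-52,166,0,0,0,0.03,26],[-52,166,0,0,0,0.03,26],[-52,166,0,0,0,0.03,26],[-52,166,0,0,0,0.03,26],[-52,166,0,0,0,0.03,26]]}}

```text
t: 26.65
ee_pos: [517.9, -86.2, 108.3]
orientation: [-2.064, -2.367, -0.0]
ft_force: [0.1, -0.5, -0.8]
width: 35.7
```

Call:
{"method": "move_arm", "body": {"motion": [[-52,166,0,0,0,0,26],[-52,166,0,0,0,0,26],[-52,166,0,0,0,0,26],[-52,166,0,0,0,0,26],[-52,166,0,0,0,0,26]]}}

```text
t: 27.07
ee_pos: [467.1, 79.4, 108.3]
orientation: [2.064, 2.369, 0.002]
ft_force: [-0.6, -0.8, -0.1]
width: 35.7
```

Call:
{"method": "move_arm", "body": {"motion": [[0,0,0,0,0,0,26],[0,0,0,0,0,0,26],[0,0,0,0,0,0,26],[0,0,0,0,0,0,26],[0,0,0,0,0,0,26]]}}

```text
t: 27.48
ee_pos: [469.0, 74.2, 107.2]
orientation: [2.07, 2.363, 0.0]
ft_force: [0.0, 0.1, -1.4]
width: 35.8
```

```bash
python3 - <<'E'
from h import *
me(); p=shot("top"); 
b=blk(p,(523,-63),36); print(b)
E
```

```text
t 27.5 ee [469.   74.2 107.2] w 35.8 jaw 97.6 f [ 0.   0.1 -1.4]
[519.6 -64.8 115.6  38.3   7.8]
```

Call:
{"method": "move_arm", "body": {"motion": [[-1,2,-36,0,0,0,26],[-1,2,-60,0,0,0,26],[-1,2,-71,0,0,0,26],[-1,2,-71,0,0,0,26],[-1,2,-71,0,0,0,26]]}}

```text
t: 27.95
ee_pos: [467.5, 76.8, 35.6]
orientation: [-2.068, -2.364, 0.001]
ft_force: [-0.1, 0.1, -0.2]
width: 35.5
```

Call:
{"method": "move_arm", "body": {"motion": [[0,0,0,0,0,0,52],[0,0,0,0,0,0,52],[0,0,0,0,0,0,52],[0,0,40,0,0,0,52],[0,0,80,0,0,0,60]]}}

```text
t: 28.37
ee_pos: [465.1, 77.0, 114.7]
orientation: [-2.064, -2.362, 0.009]
ft_force: [1.5, -0.6, 0.6]
width: 56.1
```

Call:
{"method": "move_arm", "body": {"motion": [[28,-31,0,0,0,0,0],[56,-62,0,0,0,0,0],[86.5,-94,0,0,0,0,0],[86.5,-94,0,0,0,0,0],[86.5,-94,0,0,0,0,0]]}}

```text
t: 28.78
ee_pos: [555.4, -18.2, 116.5]
orientation: [2.07, 2.361, 0.002]
ft_force: [-0.3, 1.3, -1.6]
width: 28.8
```

Call:
{"method": "move_arm", "body": {"motion": [[0,0,0,0,0,0,0],[0,0,-30,0,0,0,0],[0,0,-60,0,0,0,0],[0,0,-85,0,0,0,0],[0,0,-85,0,0,0,0]]}}

```text
t: 29.2
ee_pos: [549.1, -15.1, 27.1]
orientation: [-2.061, -2.362, 0.009]
ft_force: [-1.1, 0.6, -1.1]
width: 0.2
```

Call:
{"method": "move_arm", "body": {"motion": [[-4,-0.5,0,0,0,0,0],[-8,-1,0,0,0,0,0],[-12,-1.5,0,0,0,0,0],[-15,-2,0,0,0,0,0],[-15,-2,0,0,0,0,0]]}}

```text
t: 29.62
ee_pos: [540.2, -18.5, 32.8]
orientation: [2.066, 2.363, 0.004]
ft_force: [2.7, 1.8, 0.1]
width: 0.4
```

Call:
{"method": "move_arm", "body": {"motion": [[0,0,0,0,0,0,0],[5,0.5,0,0,0,0,0],[5,0.5,40,0,0,0,0],[5,0.5,80,0,0,0,0],[5,0.5,100,0,0,0,60]]}}

```text
t: 30.03
ee_pos: [544.9, -18.3, 134.0]
orientation: [2.067, 2.365, 0.001]
ft_force: [0.6, -0.2, 0.5]
width: 4.3
```

Call:
{"method": "move_arm", "body": {"motion": [[6.5,135,0,0,0,0.04,65],[6.5,135,0,0,0,0.04,65],[6.5,135,0,0,0,0.04,65],[6.5,135,0,0,0,0.04,65],[6.5,135,0,0,0,0.04,65]]}}

```text
t: 30.45
ee_pos: [550.2, 119.3, 131.1]
orientation: [-2.015, -2.41, 0.001]
ft_force: [0.9, -0.8, 0.8]
width: 36.9
```

Call:
{"method": "move_arm", "body": {"motion": [[6.5,135,0,0,0,0.04,65],[6.5,135,0,0,0,0.04,65],[6.5,135,0,0,0,0.04,65],[6.5,135,0,0,0,0.04,65],[6.5,135,0,0,0,0.04,65]]}}

```text
t: 30.87
ee_pos: [557.0, 253.0, 130.8]
orientation: [-1.968, -2.449, 0.001]
ft_force: [-0.2, -0.5, -0.3]
width: 65.1
```

Call:
{"method": "move_arm", "body": {"motion": [[6,135,0,0,0,0.043,65],[6,135,0,0,0,0.043,65],[6,135,0,0,0,0.043,65],[6,135,0,0,0,0.043,65],[6,135,0,0,0,0.043,65]]}}

```text
t: 31.28
ee_pos: [563.3, 387.1, 130.7]
orientation: [1.916, 2.489, -0.001]
ft_force: [-0.2, -0.5, 0.0]
width: 64.9
```

Call:
{"method": "move_arm", "body": {"motion": [[0,0,0,0,0,0,65],[0,0,0,0,0,0,65],[0,0,0,0,0,0,65],[0,0,0,0,0,0,65],[0,0,0,0,0,0,65]]}}

```text
t: 31.7
ee_pos: [563.2, 385.6, 131.3]
orientation: [1.92, 2.487, -0.0]
ft_force: [-0.3, -0.0, 0.5]
width: 65.0
```

```bash
python3 - <<'E'
from h import *
me(); p=shot("top"); T=tray(p,(511,10));print(T)
for n,xy in(("brickB",(536,91)),("brickA",(468,78)),("plank",(523,-63)),("long",(492,-24))):
    b=blk(p,xy,dict(plank=36).get(n,48),.2 if n!="plank" else .13); print(n,b, b is not None and loc(T,b[:2]))
crop(p,"a7",(620,980,1080,1720))
E
```

```text
t 31.7 ee [563.2 385.6 131.3] w 65.0 jaw 104.7 f [-0.3 -0.   0.5]
[512.6   9.9 208.  156.7 -82.7]
brickB [532.1  86.9  56.6  35.1   6.4] [29.1 73.9]
brickA [478.1  76.7  37.2  34.6   6.3] [-25.7  70.6]
plank [518.  -65.5 115.7  38.3   7.2] [ -4.2 -75.5]
long [487.8 -27.2  76.5  38.8   8.7] [-29.3 -33.6]
```

View pics/a7.png

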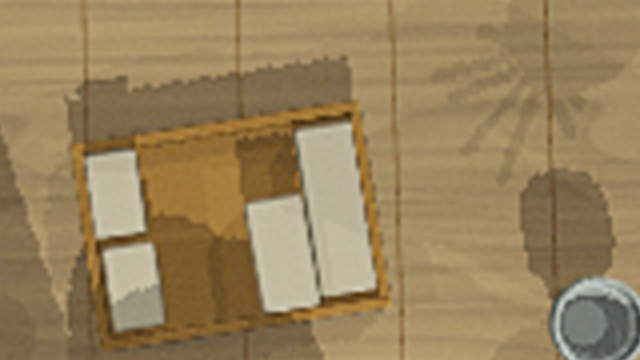

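The tray holds the two bricks at +y, the plank at the -y wall and the long block beside it, with the slot for the small block clear. Now I'll pick up the small plain block.

Call:
{"method": "move_arm", "body": {"motion": [[0,0,-40,0,0,0,65],[0,0,-80,0,0,0,65],[0,0,-100,0,0,0,65],[0,0,-100,0,0,0,40],[0,0,-100,0,0,0,28]]}}

```text
t: 32.17
ee_pos: [562.4, 386.3, 30.3]
orientation: [-1.918, -2.487, 0.004]
ft_force: [0.3, -0.2, 0.3]
width: 54.7
```

Call:
{"method": "move_arm", "body": {"motion": [[0,0,0,0,0,0,28],[0,0,0,0,0,0,28],[0,0,0,0,0,0,28],[0,0,40,0,0,0,28],[0,0,85,0,0,0,28]]}}

```text
t: 32.58
ee_pos: [561.3, 385.9, 112.0]
orientation: [-1.917, -2.487, 0.007]
ft_force: [0.4, 1.1, 0.2]
width: 37.5
```

Call:
{"method": "move_arm", "body": {"motion": [[-3.5,-135,8,0,0,-0.04,28],[-3.5,-135,8,0,0,-0.04,28],[-3.5,-135,8,0,0,-0.04,28],[-3.5,-135,8,0,0,-0.04,28],[-3.5,-135,8,0,0,-0.04,28]]}}

```text
t: 33.0
ee_pos: [559.8, 249.4, 122.4]
orientation: [1.971, 2.445, 0.002]
ft_force: [-0.3, 1.4, -0.5]
width: 37.7
```

Call:
{"method": "move_arm", "body": {"motion": [[-3.5,-135,0,0,0,-0.04,28],[-3.5,-135,0,0,0,-0.04,28],[-3.5,-135,0,0,0,-0.04,28],[-3.5,-135,0,0,0,-0.04,28],[-3.5,-135,0,0,0,-0.04,28]]}}

```text
t: 33.42
ee_pos: [556.6, 115.7, 121.4]
orientation: [2.019, 2.406, 0.001]
ft_force: [0.2, 0.6, -0.5]
width: 37.5
```

Call:
{"method": "move_arm", "body": {"motion": [[-3.5,-134,0,0,0,-0.046,28],[-3.5,-134,0,0,0,-0.046,28],[-3.5,-134,0,0,0,-0.046,28],[-3.5,-134,0,0,0,-0.046,28],[-3.5,-134,0,0,0,-0.046,28]]}}

```text
t: 33.83
ee_pos: [553.7, -17.6, 121.2]
orientation: [2.073, 2.359, 0.002]
ft_force: [-0.8, 0.5, -0.8]
width: 37.4
```

Call:
{"method": "move_arm", "body": {"motion": [[0,0,0,0,0,0,28],[0,0,0,0,0,0,28],[0,0,0,0,0,0,28],[0,0,0,0,0,0,28],[0,0,0,0,0,0,28]]}}

```text
t: 34.25
ee_pos: [552.5, -15.8, 120.8]
orientation: [-2.069, -2.364, -0.0]
ft_force: [0.1, 0.2, 0.5]
width: 37.7
```

```bash
python3 - <<'E'
from h import *
me(); p=shot("top")
for n,xy in(("brickB",(533,87)),("long",(489,-27))):
    b=blk(p,xy,48,.2); print(n,b)
E
```

```text
t 34.2 ee [552.5 -15.8 120.8] w 37.7 jaw 97.6 f [0.1 0.2 0.5]
brickB [531.9  88.8  56.6  31.4   7. ]
long [552.5 -38.7 196.1 161.1  -3.1]
```

Call:
{"method": "move_arm", "body": {"motion": [[0,-1.5,-40,0,0,0,28],[0,-1.5,-70,0,0,0,28],[0,-1.5,-80,0,0,0,28],[0,-1.5,-80,0,0,0,28],[0,-1.5,-80,0,0,0,28]]}}

```text
t: 34.72
ee_pos: [552.2, -18.3, 40.5]
orientation: [-2.07, -2.362, 0.001]
ft_force: [0.2, 0.0, 0.1]
width: 37.4
```

Call:
{"method": "move_arm", "body": {"motion": [[0,0,0,0,0,0,54],[0,0,0,0,0,0,54],[0,0,0,0,0,0,54],[0,0,40,0,0,0,54],[0,0,80,0,0,0,80]]}}

```text
t: 35.13
ee_pos: [550.3, -18.4, 119.5]
orientation: [-2.068, -2.358, 0.006]
ft_force: [1.5, 0.6, 0.6]
width: 57.8
```

Call:
{"method": "move_arm", "body": {"motion": [[-41,132.5,0,0,0,-0.59,80],[-41,132.5,0,0,0,-0.59,80],[-41,132.5,0,0,0,-0.59,80],[-41,132.5,0,0,0,-0.59,80],[-41,132.5,0,0,0,-0.59,80]]}}

```text
t: 35.55
ee_pos: [510.1, 117.4, 121.4]
orientation: [-2.67, -1.654, -0.001]
ft_force: [-0.8, -0.2, 0.8]
width: 80.3
```

Call:
{"method": "move_arm", "body": {"motion": [[-41,132.5,0,0,0,-0.59,80],[-41,132.5,0,0,0,-0.59,80],[-41,132.5,0,0,0,-0.59,80],[-41,132.5,0,0,0,-0.59,80],[-41,132.5,0,0,0,-0.59,80]]}}

```text
t: 35.97
ee_pos: [469.4, 250.4, 121.5]
orientation: [-3.034, -0.812, -0.002]
ft_force: [0.3, -0.9, -0.4]
width: 80.1
```

Call:
{"method": "move_arm", "body": {"motion": [[-40.5,132.5,0,0,0,-0.59,80],[-40.5,132.5,0,0,0,-0.59,80],[-40.5,132.5,0,0,0,-0.59,80],[-40.5,132.5,0,0,0,-0.59,80],[-40.5,132.5,0,0,0,-0.59,80]]}}

```text
t: 36.38
ee_pos: [429.0, 383.3, 121.6]
orientation: [-3.137, 0.105, -0.002]
ft_force: [0.2, -0.6, -0.5]
width: 80.1
```

Call:
{"method": "move_arm", "body": {"motion": [[0,0,0,0,0,0,80],[0,0,0,0,0,0,80],[0,0,0,0,0,0,80],[0,0,0,0,0,0,80],[0,0,0,0,0,0,80]]}}

```text
t: 36.8
ee_pos: [430.3, 378.2, 120.9]
orientation: [3.14, -0.1, 0.0]
ft_force: [0.3, 0.2, 0.2]
width: 79.9
```

```bash
python3 - <<'E'
from h import *
me(); p=shot("top"); T=tray(p,(508,10));print(T)
for n,xy in(("brickB",(533,87)),("brickA",(468,78)),("plank",(518,-65)),("long",(489,-27)),("small",(552,-18))):
    b=blk(p,xy,dict(plank=36).get(n,48),.2 if n!="plank" else .13); print(n,b, b is not None and loc(T,b[:2]))
E
```

```text
t 36.8 ee [430.3 378.2 120.9] w 79.9 jaw 176.3 f [0.3 0.2 0.2]
[509.1   9.3 208.  149.9 -82.9]
brickB [532.1  86.9  56.8  35.1   6.4] [32.4 74.2]
brickA [478.5  76.5  36.2  34.8   7.5] [-22.1  70.5]
plank [518.1 -65.3 116.   38.6   7.4] [ -0.3 -75.1]
long [487.9 -27.1  76.8  39.2   8.8] [-25.5 -33.5]
small [551.4 -19.4  39.2  36.7   7.7] [ 38.4 -33.7]
```

Call:
{"method": "move_arm", "body": {"motion": [[0,1.5,-40,0,0,0,80],[0,1.5,-80,0,0,0,80],[0,1.5,-94,0,0,0,80],[0,1.5,-94,0,0,0,60],[0,1.5,-94,0,0,0,45]]}}

```text
t: 37.27
ee_pos: [429.8, 379.8, 26.3]
orientation: [3.139, -0.101, -0.002]
ft_force: [0.6, 0.4, 0.2]
width: 69.9
```

Call:
{"method": "move_arm", "body": {"motion": [[0,0,0,0,0,0,45],[0,0,0,0,0,0,45],[0,0,0,0,0,0,45],[0,0,40,0,0,0,45],[0,0,80,0,0,0,45]]}}

```text
t: 37.68
ee_pos: [428.5, 379.2, 106.2]
orientation: [3.137, -0.1, -0.006]
ft_force: [0.6, 0.7, -0.3]
width: 55.6
```

Call:
{"method": "move_arm", "body": {"motion": [[37,-115,10,0,0,0.064,45],[37,-115,10,0,0,0.064,45],[37,-115,10,0,0,0.064,45],[37,-115,10,0,0,0.064,45],[37,-115,10,0,0,0.064,45]]}}

```text
t: 38.1
ee_pos: [467.9, 264.1, 118.1]
orientation: [-3.141, 0.006, -0.003]
ft_force: [-0.1, 1.3, -1.0]
width: 55.8
```

Call:
{"method": "move_arm", "body": {"motion": [[37,-115,0,0,0,0.064,45],[37,-115,0,0,0,0.064,45],[37,-115,0,0,0,0.064,45],[37,-115,0,0,0,0.064,45],[37,-115,0,0,0,0.064,45]]}}

```text
t: 38.52
ee_pos: [504.6, 150.1, 117.2]
orientation: [-3.14, -0.097, -0.001]
ft_force: [-0.4, 0.6, -0.6]
width: 56.0
```

Call:
{"method": "move_arm", "body": {"motion": [[37,-116,0,0,0,0.063,45],[37,-116,0,0,0,0.063,45],[37,-116,0,0,0,0.063,45],[37,-116,0,0,0,0.063,45],[37,-116,0,0,0,0.063,45]]}}

```text
t: 38.93
ee_pos: [541.6, 34.8, 117.0]
orientation: [-3.135, -0.197, -0.001]
ft_force: [0.4, 0.0, -0.3]
width: 55.5
```

Call:
{"method": "move_arm", "body": {"motion": [[0,0,0,0,0,0,45],[0,0,0,0,0,0,45],[0,0,0,0,0,0,45],[0,0,0,0,0,0,45],[0,0,0,0,0,0,45]]}}

```text
t: 39.35
ee_pos: [540.8, 35.4, 116.9]
orientation: [-3.135, -0.201, 0.0]
ft_force: [0.1, 0.4, -0.8]
width: 55.4
```

```bash
python3 - <<'E'
from h import *
me(); p=shot("top")
for n,xy in(("brickB",(533,87)),("plank",(518,-65)),("small",(552,-18))):
    b=blk(p,xy,dict(plank=36).get(n,48),.2 if n!="plank" else .13); print(n,b)
E
```

```text
t 39.4 ee [540.8  35.4 116.9] w 55.4 jaw 7.4 f [ 0.1  0.4 -0.8]
brickB [572.2  33.8 130.9 123.1 -87.4]
plank [518.6 -70.5 115.7  31.2   5.3]
small [572.3  33.8 130.9 123.1 -87.4]
```

Call:
{"method": "move_arm", "body": {"motion": [[0.5,-1.5,-40,0,0,0,45],[0.5,-1.5,-70,0,0,0,45],[0.5,-1.5,-81,0,0,0,45],[0.5,-1.5,-81,0,0,0,45],[0.5,-1.5,-81,0,0,0,45]]}}

```text
t: 39.82
ee_pos: [541.2, 33.0, 35.5]
orientation: [-3.135, -0.199, 0.002]
ft_force: [-0.0, 0.0, -0.7]
width: 55.4
```

Call:
{"method": "move_arm", "body": {"motion": [[0,0,0,0,0,0,70],[0,0,0,0,0,0,70],[0,0,0,0,0,0,70],[0,0,40,0,0,0,70],[0,0,80,0,0,0,86]]}}

```text
t: 40.23
ee_pos: [539.3, 32.9, 114.6]
orientation: [-3.135, -0.199, 0.01]
ft_force: [0.9, 1.1, 1.2]
width: 73.7
```

Call:
{"method": "move_arm", "body": {"motion": [[-57,110,0,0,0,0,86],[-57,110,0,0,0,0,86],[-57,110,0,0,0,0,86],[-57,110,0,0,0,0,86],[-57,110,0,0,0,0,86]]}}

```text
t: 40.65
ee_pos: [483.8, 144.6, 116.5]
orientation: [-3.135, -0.205, -0.001]
ft_force: [0.8, -0.6, 0.3]
width: 86.0
```

Call:
{"method": "move_arm", "body": {"motion": [[-56.5,110,0,0,0,0,86],[-56.5,110,0,0,0,0,86],[-56.5,110,0,0,0,0,86],[-56.5,110,0,0,0,0,86],[-56.5,110,0,0,0,0,86]]}}

```text
t: 41.07
ee_pos: [428.2, 253.7, 116.1]
orientation: [-3.135, -0.203, -0.001]
ft_force: [0.4, -1.3, -0.2]
width: 86.2
```

Call:
{"method": "move_arm", "body": {"motion": [[0,0,0,0,0,0,86],[0,0,0,0,0,0,86],[0,0,0,0,0,0,86],[0,0,0,0,0,0,86],[0,0,0,0,0,0,86]]}}

```text
t: 41.48
ee_pos: [428.5, 252.0, 115.8]
orientation: [3.135, 0.196, 0.0]
ft_force: [-1.1, 0.2, -0.1]
width: 86.0
```

```bash
python3 - <<'E'
from h import *
me(); p=shot("top"); T=tray(p,(508,10));print(T)
for n,xy in(("brickB",(533,87)),("brickA",(468,78)),("plank",(518,-65)),("long",(489,-27)),("small",(552,-18)),("square",(541,34))):
    b=blk(p,xy,dict(plank=36).get(n,48),.2 if n!="plank" else .13); print(n,b, b is not None and loc(T,b[:2]))
for xy in [(550,244),(435,-237)]: print(cup(p,xy))
E
```

```text
t 41.5 ee [428.5 252.  115.8] w 86.0 jaw 7.2 f [-1.1  0.2 -0.1]
[509.7   9.7 208.8 150.  -82.9]
brickB [532.2  86.9  56.7  35.    6.7] [31.9 73.8]
brickA [478.4  76.5  35.2  34.1   6.2] [-22.8  70.2]
plank [518.  -65.6 115.7  37.7   7.2] [ -1.1 -75.7]
long [487.8 -27.2  76.7  38.7   8.8] [-26.3 -33.9]
small [551.5 -19.5  39.2  36.5   7.7] [ 37.9 -34.1]
square [538.3  32.8  54.9  54.7   6.3] [31.2 19.4]
[285.5 270.1 595.9]
[ 434.9 -237.1   67.6]
```

Call:
{"method": "move_arm", "body": {"motion": [[-0.5,2,0,0,0,0,86],[-0.5,2,-36,0,0,0,86],[-0.5,2,-69,0,0,0,86],[-0.5,2,-69,0,0,0,86],[-0.5,2,-69,0,0,0,55]]}}

```text
t: 41.95
ee_pos: [426.2, 254.2, 45.8]
orientation: [3.133, 0.199, -0.006]
ft_force: [0.4, -0.3, -0.2]
width: 82.5
```

Call:
{"method": "move_arm", "body": {"motion": [[0,0,0,0,0,0,55],[0,0,0,0,0,0,55],[0,0,0,0,0,0,55],[0,0,40,0,0,0,55],[0,0,80,0,0,0,55]]}}

```text
t: 42.37
ee_pos: [425.9, 254.1, 126.6]
orientation: [3.133, 0.199, -0.007]
ft_force: [1.6, 0.9, 0.0]
width: 63.7
```

Call:
{"method": "move_arm", "body": {"motion": [[24.5,-114,5,0,0,0,55],[24.5,-114,5,0,0,0,55],[24.5,-114,5,0,0,0,55],[24.5,-114,5,0,0,0,55],[24.5,-114,5,0,0,0,55]]}}

```text
t: 42.78
ee_pos: [452.8, 139.7, 133.2]
orientation: [-3.135, -0.194, -0.004]
ft_force: [-0.7, -0.3, -0.1]
width: 63.7
```

Call:
{"method": "move_arm", "body": {"motion": [[24.5,-114,0,0,0,0,55],[24.5,-114,0,0,0,0,55],[24.5,-114,0,0,0,0,55],[24.5,-114,0,0,0,0,55],[24.5,-114,0,0,0,0,55]]}}

```text
t: 43.2
ee_pos: [477.0, 26.6, 132.3]
orientation: [-3.135, -0.196, -0.002]
ft_force: [-0.4, 0.3, -1.4]
width: 63.6
```

Call:
{"method": "move_arm", "body": {"motion": [[0,0,0,0,0,0,55],[0,0,0,0,0,0,55],[0,0,0,0,0,0,55],[0,0,0,0,0,0,55],[0,0,0,0,0,0,55]]}}

```text
t: 43.62
ee_pos: [476.3, 27.8, 131.8]
orientation: [-3.135, -0.201, 0.0]
ft_force: [0.1, 0.9, 0.3]
width: 63.7
```

```bash
python3 - <<'E'
from h import *
me(); p=shot("top")
for n,xy in(("brickB",(533,87)),("plank",(518,-65)),("small",(552,-18)),("square",(538,33))):
    b=blk(p,xy,dict(plank=36).get(n,48),.2 if n!="plank" else .13); print(n,b)
print(cup(p,(550,244)))
s=shot("side"); crop(s,"s3",(540,980,1060,1700))
E
```

```text
t 43.6 ee [476.3  27.8 131.8] w 63.7 jaw 7.4 f [0.1 0.9 0.3]
brickB [477.5  29.1 120.4 119.1 -87.9]
plank [518.  -65.8 115.6  37.4   7.3]
small [555.4 -19.4  35.5  32.6 -88.4]
square None
[550.2 244.   67.1]
```

View pics/s3.png

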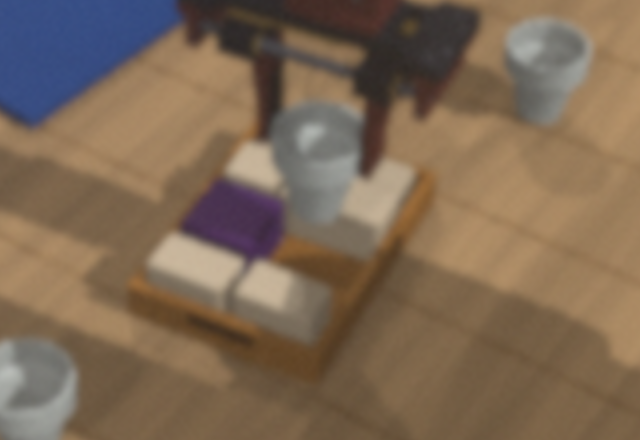

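The cup is upright over its gap. I'll lower it, release it, and go for the cup at (550,244).

Call:
{"method": "move_arm", "body": {"motion": [[0.5,-2,-36,0,0,0,55],[0.5,-2,-66,0,0,0,55],[0.5,-2,-76,0,0,0,55],[0.5,-2,-76,0,0,0,55],[0.5,-2,-76,0,0,0,55]]}}

```text
t: 44.13
ee_pos: [476.6, 25.0, 55.5]
orientation: [-3.135, -0.199, 0.002]
ft_force: [0.4, -0.3, -0.7]
width: 63.5
```

Call:
{"method": "move_arm", "body": {"motion": [[0,0,0,0,0,0,84],[0,0,0,0,0,0,84],[0,0,0,0,0,0,84],[0,0,40,0,0,0,86],[0,0,80,0,0,0,86]]}}

```text
t: 44.55
ee_pos: [474.8, 24.9, 134.7]
orientation: [-3.135, -0.199, 0.011]
ft_force: [0.9, -0.5, 1.1]
width: 85.8
```

Call:
{"method": "move_arm", "body": {"motion": [[36.5,109,0,0,0,0,86],[36.5,109,0,0,0,0,86],[36.5,109,0,0,0,0,86],[36.5,109,0,0,0,0,86],[36.5,109,0,0,0,0,86]]}}

```text
t: 44.97
ee_pos: [513.8, 135.3, 136.3]
orientation: [-3.135, -0.203, -0.002]
ft_force: [-0.5, -0.1, -0.2]
width: 85.9
```

Call:
{"method": "move_arm", "body": {"motion": [[36.5,109,0,0,0,0,86],[36.5,109,0,0,0,0,86],[36.5,109,0,0,0,0,86],[36.5,109,0,0,0,0,86],[36.5,109,0,0,0,0,86]]}}

```text
t: 45.38
ee_pos: [549.7, 242.9, 135.6]
orientation: [3.135, 0.201, -0.001]
ft_force: [0.5, -0.0, -0.5]
width: 86.1
```

Call:
{"method": "move_arm", "body": {"motion": [[0,0,0,0,0,0,86],[0,0,0,0,0,0,86],[0,0,0,0,0,0,86],[0,0,0,0,0,0,86],[0,0,0,0,0,0,86]]}}

```text
t: 45.8
ee_pos: [549.9, 242.1, 135.9]
orientation: [3.135, 0.198, -0.0]
ft_force: [1.1, 0.4, -0.1]
width: 86.1
```

```bash
python3 - <<'E'
from h import *
me(); p=shot("top"); T=tray(p,(509,10));print(T)
c=cup(p,(477,26),74); print("cup in tray",c,c is not None and loc(T,c[:2]))
crop(p,"a8",(620,980,1000,1500))
E
```

```text
t 45.8 ee [549.9 242.1 135.9] w 86.1 jaw 7.2 f [ 1.1  0.4 -0.1]
[509.5   9.3 207.8 150.5 -82.9]
cup in tray [507.4   6.6 209. ] [-2.4 -2.4]
```

View pics/a8.png

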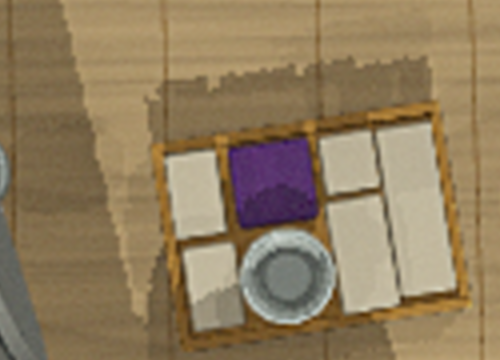

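All six blocks and the first cup are flat in the tray. Now cup 2.

Call:
{"method": "move_arm", "body": {"motion": [[0.3,2,-36,0,0,0,86],[0.3,2,-70,0,0,0,86],[0.3,2,-89,0,0,0,86],[0.3,2,-89,0,0,0,86],[0.3,2,-89,0,0,0,55]]}}

```text
t: 46.27
ee_pos: [549.7, 244.5, 46.2]
orientation: [3.135, 0.199, -0.003]
ft_force: [-0.5, -0.4, -0.1]
width: 82.5
```

Call:
{"method": "move_arm", "body": {"motion": [[0,0,0,0,0,0,55],[0,0,0,0,0,0,55],[0,0,0,0,0,0,55],[0,0,40,0,0,0,55],[0,0,80,0,0,0,55]]}}

```text
t: 46.68
ee_pos: [548.6, 244.2, 126.2]
orientation: [3.134, 0.199, -0.007]
ft_force: [0.5, 0.8, -0.4]
width: 63.4
```

Call:
{"method": "move_arm", "body": {"motion": [[-36.5,-109,40,0,0,0,55],[-36.5,-109,40,0,0,0,55],[-36.5,-109,40,0,0,0,55],[-36.5,-109,40,0,0,0,55],[-36.5,-109,40,0,0,0,55]]}}

```text
t: 47.1
ee_pos: [514.2, 134.8, 168.8]
orientation: [-3.135, -0.195, -0.005]
ft_force: [1.0, 1.4, -0.1]
width: 63.4
```

Call:
{"method": "move_arm", "body": {"motion": [[-36.5,-109.5,0,0,0,0,55],[-36.5,-109.5,0,0,0,0,55],[-36.5,-109.5,0,0,0,0,55],[-36.5,-109.5,0,0,0,0,55],[-36.5,-109.5,0,0,0,0,55]]}}

```text
t: 47.52
ee_pos: [477.6, 26.1, 167.0]
orientation: [-3.135, -0.196, -0.001]
ft_force: [-0.3, 0.5, -0.8]
width: 63.2
```

Call:
{"method": "move_arm", "body": {"motion": [[0,0,0,0,0,0,55],[0,0,0,0,0,0,55],[0,0,0,0,0,0,55],[0,0,0,0,0,0,55],[0,0,0,0,0,0,55]]}}

```text
t: 47.93
ee_pos: [477.5, 27.2, 166.7]
orientation: [-3.135, -0.201, 0.0]
ft_force: [-0.7, -0.4, -0.7]
width: 63.6
```

```bash
python3 - <<'E'
from h import *
me(); p=shot("top")
b=blk(p,(518,-65),36); print(b); print(cup(p,(435,-237)))
E
```

```text
t 47.9 ee [477.5  27.2 166.7] w 63.6 jaw 7.3 f [-0.7 -0.4 -0.7]
[445.  -65.1 198.4  13.3   4.3]
[ 434.8 -237.    67.7]
```

```bash
python3 - <<'E'
from h import *
p=shot("top")
for xy in((518,-65),(530,-63),(560,-60)): print(blk(p,xy,36,.1),blk(p,xy,36,.16))
print(blk(p,(560,-18),48,.15))
b=mark_of(shot("side"),"tray"); print(b)
E
```

```text
[444.8 -65.8 194.7  12.6   4.5] [443.  -66.  204.   13.8   4.5]
[444.7 -65.4 194.7  12.7   4.2] [442.6 -66.2 204.7  14.1   4.5]
[518.6 -66.5 114.9  36.8   8.4] [518.1 -65.9 116.1  37.6   7.6]
[557.5 -19.5  35.   28.9  88.4]
[{'location': [197.8, 337.3], 'p': 0.74}]
```

Call:
{"method": "move_arm", "body": {"motion": [[-0.5,-1.8,-30,0,0,0,55],[-0.5,-1.8,-55,0,0,0,55],[-0.5,-1.8,-75,0,0,0,55],[-0.5,-1.8,-88.5,0,0,0,55],[-0.5,-1.8,-88.5,0,0,0,55]]}}

```text
t: 48.55
ee_pos: [475.9, 24.5, 76.5]
orientation: [-3.135, -0.199, 0.004]
ft_force: [-1.4, -0.7, -0.6]
width: 63.5
```

Call:
{"method": "move_arm", "body": {"motion": [[0,0,0,0,0,0,55],[0,0,0,0,0,0,84],[0,0,0,0,0,0,84],[0,0,0,0,0,0,84],[0,0,40,0,0,0,86]]}}

```text
t: 48.97
ee_pos: [472.3, 24.5, 113.1]
orientation: [-3.135, -0.199, 0.02]
ft_force: [-0.8, -0.1, -0.1]
width: 84.6
```

Call:
{"method": "move_arm", "body": {"motion": [[-21,-131,15,0,0,0,86],[-21,-131,15,0,0,0,86],[-21,-131,15,0,0,0,86],[-21,-131,15,0,0,0,86],[-21,-131,15,0,0,0,86]]}}

```text
t: 49.38
ee_pos: [455.9, -108.6, 134.2]
orientation: [3.135, 0.193, 0.003]
ft_force: [-0.1, 1.1, 0.1]
width: 85.6
```

Call:
{"method": "move_arm", "body": {"motion": [[-21,-131,0,0,0,0,86],[-21,-131,0,0,0,0,86],[-21,-131,0,0,0,0,86],[-21,-131,0,0,0,0,86],[-21,-131,0,0,0,0,86]]}}

```text
t: 49.8
ee_pos: [435.0, -238.4, 133.3]
orientation: [3.135, 0.195, 0.001]
ft_force: [-0.5, 0.8, -0.4]
width: 85.9
```

Call:
{"method": "move_arm", "body": {"motion": [[0,0,0,0,0,0,86],[0,0,0,0,0,0,86],[0,0,0,0,0,0,86],[0,0,0,0,0,0,86],[0,0,0,0,0,0,86]]}}

```text
t: 50.22
ee_pos: [435.0, -236.3, 133.3]
orientation: [-3.135, -0.202, 0.0]
ft_force: [1.2, -0.4, -0.7]
width: 86.5
```

```bash
python3 - <<'E'
from h import *
me(); p=shot("top"); T=tray(p,(509,10));print(T)
for n,xy in(("brickB",(533,87)),("plank",(518,-65)),("long",(489,-27)),("small",(552,-18)),("square",(541,34))):
    b=blk(p,xy,dict(plank=36).get(n,48),.2 if n!="plank" else .13); print(n,b, b is not None and loc(T,b[:2]))
s=shot("side")
a=np.uint8(up(p)[640,None]) if 0 else up(p)[640:960,1100:1480,::-1]; b=up(s)[540:860,1080:1500,::-1]
cv2.imwrite("pics/a9.png",np.uint8(np.hstack([a,b])))
E
```

```text
t 50.2 ee [ 435.  -236.3  133.3] w 86.5 jaw 7.4 f [ 1.2 -0.4 -0.7]
[509.7   9.8 208.8 149.7 -82.6]
brickB [532.8  89.   56.6  31.6   3.6] [33.1 75.6]
plank [518.1 -65.6 115.6  37.9   7.6] [ -1.4 -75.9]
long [487.5 -24.3  76.6  45.1   8.1] [-26.4 -31. ]
small [551.4 -19.4  39.2  36.7   7.7] [ 37.6 -34.3]
square [538.9  32.8  54.6  53.7 -83.8] [31.9 19. ]
```

View pics/a9.png

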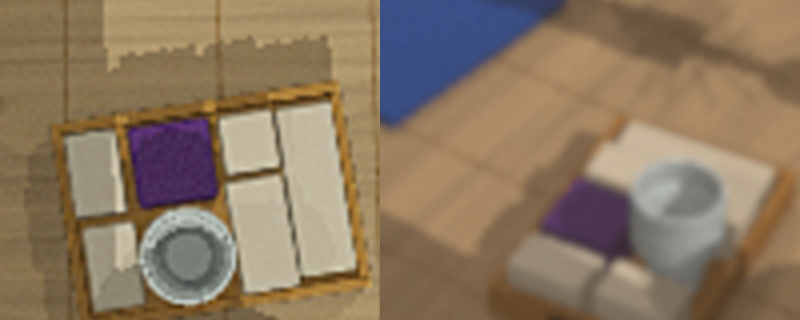

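Two cups are nested upright. Now the third.

Call:
{"method": "move_arm", "body": {"motion": [[0,-0.7,-36,0,0,0,86],[0,-0.7,-70,0,0,0,86],[0,-0.7,-86.3,0,0,0,86],[0,-0.7,-86.3,0,0,0,86],[0,-0.7,-86.3,0,0,0,55]]}}

```text
t: 50.73
ee_pos: [434.3, -237.7, 46.5]
orientation: [-3.134, -0.199, 0.003]
ft_force: [0.5, -0.5, 0.7]
width: 82.3
```

Call:
{"method": "move_arm", "body": {"motion": [[0,0,0,0,0,0,55],[0,0,0,0,0,0,55],[0,0,0,0,0,0,55],[0,0,40,0,0,0,55],[0,0,80,0,0,0,55]]}}

```text
t: 51.15
ee_pos: [433.1, -237.1, 126.4]
orientation: [-3.132, -0.199, 0.007]
ft_force: [0.9, -0.6, -0.8]
width: 63.2
```

Call:
{"method": "move_arm", "body": {"motion": [[20.5,131,60,0,0,0,55],[20.5,131,60,0,0,0,55],[20.5,131,60,0,0,0,55],[20.5,131,60,0,0,0,55],[20.5,131,60,0,0,0,55]]}}

```text
t: 51.57
ee_pos: [456.8, -104.5, 190.0]
orientation: [3.134, 0.204, 0.008]
ft_force: [0.7, -1.2, -1.0]
width: 63.6
```

Call:
{"method": "move_arm", "body": {"motion": [[20.5,131,0,0,0,0,55],[20.5,131,0,0,0,0,55],[20.5,131,0,0,0,0,55],[20.5,131,0,0,0,0,55],[20.5,131,0,0,0,0,55]]}}

```text
t: 51.98
ee_pos: [476.1, 25.4, 187.2]
orientation: [3.135, 0.205, 0.001]
ft_force: [0.4, -0.9, 0.2]
width: 63.6
```

Call:
{"method": "move_arm", "body": {"motion": [[0,0,0,0,0,0,55],[0,0,0,0,0,0,55],[0,0,0,0,0,0,55],[0,0,0,0,0,0,55],[0,0,0,0,0,0,55]]}}

```text
t: 52.4
ee_pos: [475.7, 22.9, 187.0]
orientation: [3.135, 0.196, -0.0]
ft_force: [-0.4, 0.1, -0.0]
width: 63.6
```

```bash
python3 - <<'E'
from h import *
me(); p=shot("top")
print(blk(p,(560,-60),36,.16)); print(mark_of(shot("side"),"tray"))
E
```

```text
t 52.4 ee [475.7  22.9 187. ] w 63.6 jaw 7.2 f [-0.4  0.1 -0. ]
[518.3 -65.8 115.6  37.6   7.6]
[{'location': [197.3, 337.7], 'p': 0.62}]
```

Shift (+0.8, +2) and lower to a tip height of 100.

Call:
{"method": "move_arm", "body": {"motion": [[0.8,2,-25,0,0,0,55],[0.8,2,-45,0,0,0,55],[0.8,2,-65,0,0,0,55],[0.8,2,-80,0,0,0,55],[0.8,2,-87,0,0,0,55]]}}

```text
t: 52.97
ee_pos: [476.0, 25.8, 98.9]
orientation: [3.135, 0.199, -0.003]
ft_force: [-4.2, -1.6, 43.3]
width: 63.8
```

Call:
{"method": "move_arm", "body": {"motion": [[0,0,0,0,0,0,55],[0,0,0,0,0,0,55],[0,0,0,0,0,0,84],[0,0,0,0,0,0,84],[0,0,0,0,0,0,84]]}}

```text
t: 53.38
ee_pos: [476.8, 25.9, 100.4]
orientation: [3.135, 0.199, 0.001]
ft_force: [-1.0, -0.6, -0.2]
width: 79.9
```

Call:
{"method": "move_arm", "body": {"motion": [[0,0,20,0,0,0,86],[0,0,50,0,0,0,86],[0,0,80,0,0,0,86],[0,-40,90,0,0,0,86],[0,-80,90,0,0,0,86]]}}

```text
t: 53.8
ee_pos: [478.8, -53.8, 193.5]
orientation: [3.134, 0.207, 0.01]
ft_force: [1.0, 0.6, 0.6]
width: 85.9
```

Call:
{"method": "move_arm", "body": {"motion": [[-20,-140,0,0,0,0,86],[-20,-140,0,0,0,0,86],[-20,-140,0,0,0,0,86],[-20,-140,0,0,0,0,86],[-20,-140,0,0,0,0,86]]}}

```text
t: 54.22
ee_pos: [456.3, -197.3, 190.5]
orientation: [3.135, 0.193, 0.002]
ft_force: [-0.1, 0.1, -0.5]
width: 86.2
```

```bash
python3 - <<'E'
from h import *
me(); p=shot("top"); T=tray(p,(509,10));print(T)
for n,xy in(("brickB",(533,87)),("plank",(518,-65)),("long",(489,-27)),("small",(552,-18)),("square",(541,34))):
    b=blk(p,xy,dict(plank=36).get(n,48),.2 if n!="plank" else .13); print(n,b, b is not None and loc(T,b[:2]))
s=shot("side")
a=up(p)[640:960,1100:1480,::-1]; b=up(s)[540:860,1080:1500,::-1]
cv2.imwrite("pics/a10.png",np.uint8(np.hstack([a,b])))
for l,z in (("fish",0),("saucer",0),("toy_van",0),("flower_pot",0)): print(l,[back(p,d["location"][::-1],z)[0].round() for d in mark_of(p,l)[:1]])
E
```

```text
t 54.2 ee [ 456.3 -197.3  190.5] w 86.2 jaw 7.0 f [-0.1  0.1 -0.5]
[509.2   9.9 208.8 149.4 -82.8]
brickB [532.8  80.1  56.6  22.3   4.3] [32.2 66.7]
plank [518.  -65.7 115.6  37.8   7.5] [ -0.7 -76.1]
long [487.5 -24.7  76.6  44.1   8.4] [-25.9 -31.6]
small [551.3 -19.4  39.2  36.7   7.7] [ 38.1 -34.3]
square [539.4  32.9  54.4  53.8 -83. ] [32.8 19. ]
fish [array([341., 203.])]
saucer [array([783., 125.])]
toy_van [array([725., 285.])]
flower_pot [array([ 707., -297.])]
```

View pics/a10.png

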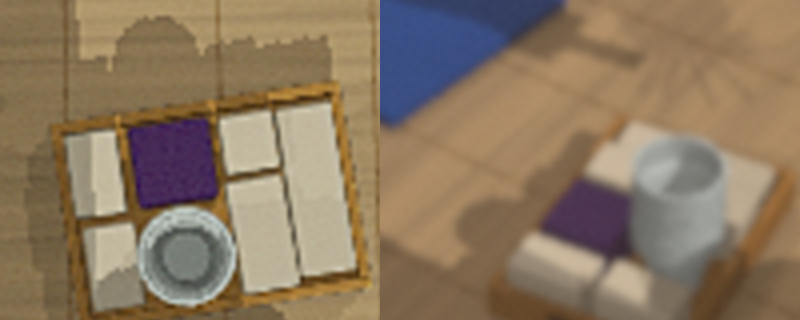

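The pictures show three cups nested upright and every block flat in the tray. I'm handing in.

```bash
python3 -c "
from workcell import close_job,get_obs
print(get_obs()['t']); print(close_job())"
```

```text
54.5167
the job is handed in; nothing more can be done
None
```

I handed the job in at t ≈ 54.5 s. All six blocks are in the tray and the three white cups are nested in one upright stack among them; the hand-in gave no verdict.

**Last checks:** the final top and side pictures show nothing on the rim and no block on another. The measured block centres in the tray frame are within the limits: plank (-1,-76), long (-26,-32), small (38,-34), square (33,19) mm. The gripper was clear of everything. The fish, saucer, van and pot were never touched. Their network readings differ from the start by 4 to 16 mm, within that detector's scatter.

**What failed or disagreed:**
- **Plank on its side:** it lies flat on its 40 mm face, 28 mm high. I set it down about 4 mm too close to the wall, and the tray was knocked at about the same time, so I can't say which tipped it. I left it that way and changed the layout. By its given size its centre is 22 mm up, under the 31.5 mm limit.
- **Bricks:** shadow spoiled the last position fits. Brick B's last fit read y = 67 mm against about 74 earlier, and brick A was not re-measured. The pictures show both flat in their places.
- **Third cup:** seating it gave a brief 43 N reading at the wrist, through the held cup. The wrist limit is 120 N; the 40 N limit applies to the arm and gripper body, which I don't believe touched anything.

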